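# Lock the pierogi mould's press with its slotted cam

### The job

Lock the shut press of the pierogi mould with the flat-bladed key that lies on the worktop: stand the key upright in the slot of the mould's round cam, blade fully down, and let go of it so that it stands there by itself. Then take it again from above by the upper part of its handle, turn the cam with it a quarter turn clockwise (seen from above) until it seats against its stop, and let go, leaving the key standing in the slot. Keep the fingers off the mould and the cam itself, and do not disturb the other things on the worktop.

Things in the scene. Friction and masses are not known exactly. Their poses are not given: they have to be found in the camera images.
- key_center (a point): Loose key, 0.12 kg: a plain wooden bar handle 90 long x 32 wide x 26 mm thick with a flat steel blade at one end. This point: the handle's centre. x runs along the key towards the blade, y across the 32 mm width, z through the thickness. It starts lying flat on a 32 mm wide face (this point 13 mm up), the blade pointing roughly away from the robot.
- key_tip (a point): Middle of the blade's end edge, 63 mm from key_center along +x; same axes. The blade stands 18 mm out of the handle's flat end face, centred, its width along y: 22 wide x 5 thick for 12 mm, then 18 x 3 mm to the end. It fits the slot either way round; blade fully in, that end face rests on the cam's top and the key stands by itself.
- cam_slot (a point): Centre of the slot's mouth in the flat top of the cam, a round steel head 52 mm across at the mould's end nearer the robot. 40 mm above the worktop, on the cam's vertical axis. Axes turn with the cam: z up, slot along y. Slot 28 long, 8 wide, 20 mm deep, closed at its ends: the blade has 0.14 rad of play each way. A nose reaches 49 mm out along +y, 8 mm below the top.
- cam (a joint): Angle of the cam (rad), growing clockwise seen from above: 0 to 0.1 at the start, the slot across the mould; 1.571 at its hard stop (seated), the slot along the mould and the nose over the press's tongue. Friction of 0.12 N m holds it wherever it is left.
- mould: Silver pierogi mould, fixed to the worktop, press shut. Origin on the worktop under the cam's axis; x points along the mould away from the cam, y to the left, z up. It is 235 mm long (from 35 mm before the origin to 200 mm behind it), 140 mm wide, at most 40 mm high.
- key: The same key; origin at the middle of the handle's face that is underneath at the start, 13 mm from key_center along -z, same axes.
- ramekin_a: Bystander, to be left alone: white ceramic ramekin, 76 mm across, 45 mm tall. Origin at the middle of its underside.
- ramekin_b: Bystander, to be left alone: a second, equal white ramekin. Origin at the middle of its underside.
- cutter: Bystander, to be left alone: plain steel dough-cutter ring, 68 mm across, 40 mm tall. Origin at the middle of its underside.
- spice: Bystander, to be left alone: small glass jar with a white cap, 44 mm across, 70 mm tall. Origin at the middle of its underside.
- mug: Bystander, to be left alone: blue-glazed mug, 80 mm across, 90 mm tall. Origin at the middle of its underside.
- spoon: Bystander, to be left alone: wooden spoon lying flat, 280 mm long. Origin at the middle of its underside.
- colander: Bystander, to be left alone: black plastic colander bowl, 200 mm across, 85 mm tall. Origin at the middle of its underside.
Mind the look-alikes: they are no part of the job. Of the things that look like the key, take the one that is farthest to the robot's right at the start.

How it is judged:
On the way, in this order (a step that is already met when the one before it is completed fails the run):
1. the key stands in the slot by itself, blade fully down, let go by the fingers, the cam not yet turned (z of key_tip in the frame of cam_slot below -0.014 m and horizontal distance between key_tip and cam_slot below 0.008 m and angle between the x axis of key_center and the z axis of cam_slot, either way round below 0.12 rad and contact force between the fingers and key below 0.05 N and value of joint cam below 0.5 rad), for 0.2 s.
2. the key is held again while it stands in the slot, the cam not yet turned (z of key_tip in the frame of cam_slot below -0.014 m and horizontal distance between key_tip and cam_slot below 0.008 m and angle between the x axis of key_center and the z axis of cam_slot, either way round below 0.12 rad and contact force between the fingers and key above 2 N and value of joint cam below 0.8 rad), for 0.1 s.
3. the cam is turned to its stop with the held key in the slot (z of key_tip in the frame of cam_slot below -0.014 m and horizontal distance between key_tip and cam_slot below 0.008 m and angle between the x axis of key_center and the z axis of cam_slot, either way round below 0.12 rad and contact force between the fingers and key above 2 N and value of joint cam above 1.42 rad), for 0.1 s.
At the end, for the whole second after the job is handed in: The cam stands within 0.15 rad of its stop (above 1.42 rad); the key, let go and at rest, stands in the slot: blade at least 14 of its 18 mm deep, its tip within 8 mm of the slot's centre, upright within 0.12 rad (z of key_tip in the frame of cam_slot below -0.014 m and horizontal distance between key_tip and cam_slot below 0.008 m and angle between the x axis of key_center and the z axis of cam_slot, either way round below 0.12 rad and contact force between the fingers and key below 0.05 N and value of joint cam above 1.42 rad and linear speed of key below 0.02 m/s); the robot touches nothing.
It fails at once if a bystander is moved by more than 30 mm (distance of any of ramekin_a, ramekin_b, cutter, spice, mug, spoon, colander from where it was at the start of the episode above 0.03 m).
It fails at once if the fingers push on the mould or its cam (more than 8 N) (contact force between the fingers and mould above 8 N).
It also fails if it takes over 58 s, if anything falls off the work surface, if the arm or the gripper's body presses on something with over 40 N, if the wrist force passes 120 N, or if a joint passes its speed limit or range.

### The arm

A 6-joint arm with a two-finger parallel gripper is mounted at the origin on the work surface. World frame = base frame: x ahead of the robot, y to its left, z up, the work surface at z = 0. Lengths are in m, angles in rad, forces in N, time in s.
With the tool pointing down it reaches from about 0.225 to 0.875 m from the base axis. Payload 3.4 kg.
Tool frame: the origin (TCP) lies at the very end of the fingers, on their centre line; the grasp point (between the pads) lies 19 mm behind it; z points along the fingers, y is the direction in which the jaws open and shut (so a half turn about z gives the same grasp; the last joint's range is limited). The gripper opens to 85 mm and grips with 20 to 120 N. Pads are 22 mm wide; open, the fingers measure 114 mm over their backs; the gripper's body (76 mm by 85 mm) begins 54 mm behind the grasp point. The pads swing forward as they close: fully open they stand 13 mm farther back than shut.
Start: joints at [1.064, 0.276, 1.505, -0, 1.361, -0.121], TCP at [0.216, 0.533, 0.207] pointing down, gripper open.
Joint ranges: [-2.89, 2.89], [-0.75, 2.08], [0.22, 2.7], [-1.18, 4.32], [0.11, 2.71], [-2.7, 2.7]. Speed limits (rad/s): [2.57, 2.57, 3.14, 3.14, 3.14, 3.14].

### API

Orientations are given as a unit quaternion [w, x, y, z].
In Python, from rig import get_state, get_image, calibration, sign_off gives the robot as it stands. The module is installed in compiled form; this text tells all that it offers.
- The arm moves only by the tool drive_tool, never from a script. Its argument "targets" is one flat list of numbers, 7 for each row, row after row: the turn, a rotation vector about the tool's x, y, z in degrees, then the shift along the tool's x, y, z in mm, then the opening, from 0 (shut) to 1 (fully open). In form: [wx, wy, wz, tx, ty, tz, fingers, wx, wy, wz, tx, ty, tz, fingers, ...]. A call has 1 to 12 rows; each row shifts and turns the commanded pose from where the row before left it, along the tool's axes as they then stand; what a row does not reach is not made up. A row lasts 1/8 s, in which the tool goes at most 62.5 mm and 10.7 degrees, less where a joint would pass 70% of its speed; a pose out of reach is approached as far as the arm can. A call is refused whole if a number of a shift passes 62.5 or a number of a turn 10.7, either way. A call with a gripper value outside its range is refused whole. The fingers move at their own pace and stop on an object; "grip_force" is the grip in N (left out, the last holds). Time passes only in rows, so rows that do not move let the fingers close. It gives the time, the measured TCP pose, the force and the opening at its end, in the units of the state.
- get_state(): the state, without advancing time (a new reading comes with each control period).
- get_image(name): name is "side" or "top" or "wrist"; returns the picture (384x512x3 uint8, red, green, blue); there is no depth.
- calibration(name): a dict with "mtx" (3x3 intrinsics, pixels), "distortion" ([k1, k2, p1, p2, k3] as OpenCV has them; the pictures are not rectified), "world_to_cam" (4x4, takes a point from world to camera coordinates); the wrist camera has in their place "hand_eye" (4x4, takes a point from camera to tool coordinates, whose origin is the TCP and whose axes are the flange's). Camera axes: x right, y down, z forward; pixel columns grow to the right and rows downward; lengths in m; the calibration is good to about 2 mm. A picture is of the moment at which its call begins: read the wrist's pose just before it. calibration takes no time and is no camera call.
- sign_off(): hands the job in, once; it reports no verdict.
The state is a dict: "clock": time; "qpos": joint angles; "qd": joint speeds; "effort": joint torques, N m; "position": TCP position; "ee_rot": TCP orientation; "contact_force": force on the tool from outside, world axes, zero at the start; "moment": the same for the moment, N m; "width": finger opening in m.
Only numpy, scipy, OpenCV 4.12 (cv2) and the standard library are available. Lean on these libraries where they do the work, as an engineer would, in place of code of your own. Each camera call takes 0.05 s, during which the arm holds its last target.

## Working session

There is one attempt and no reset: what is moved stays moved. The work goes in short steps, Python scripts to look and compute and a tool call to move; the robot and the scene stay as the last step left them, time stands still between calls to the robot, and variables do not carry over. Pictures are saved under pics/ and viewed, and the job is handed in when it is done.

Besides the shell and the picture viewer there is one more tool, called after "Request:" in YAML: its name, and indented under it one key for each argument. drive_tool: Moves the arm, as the interface text tells. Its arguments: {"type":"object","properties":{"targets":{"type":"array"},"grip_force":{"type":"number"}},"required":["targets"]}

```bash
mkdir -p pics; python3 - <<'E'
from rig import *
import cv2
print(get_state())
for n in("side","top","wrist"):
    c=calibration(n); print(n,{k:__import__('numpy').round(v,4).tolist() for k,v in c.items()})
    cv2.imwrite(f"pics/{n}0.png",cv2.cvtColor(get_image(n),cv2.COLOR_RGB2BGR))
E
```

```text
{'clock': 0.0, 'qpos': array([ 1.06399752e+00,  2.76625734e-01,  1.50614127e+00, -9.42621922e-06,
        1.36069054e+00, -1.20973823e-01]), 'qd': array([ 0.00029589,  0.00153793,  0.00163861, -0.00048041,  0.0002726 ,
       -0.0015652 ]), 'effort': array([-6.35055549e-04, -4.16771615e+01, -2.45801622e+01,  1.07629189e-04,
        1.11220303e-02,  5.28982673e-05]), 'position': array([0.21610052, 0.53222878, 0.20581898]), 'ee_rot': array([-2.83516212e-04,  1.91717119e-01,  9.81449783e-01, -8.88310350e-04]), 'contact_force': array([ 0.2252145 ,  0.25290472, -0.01786767]), 'moment': array([-0.0052446 , -0.00052095,  0.09294715]), 'width': 0.08528080278068663}
side {'mtx': [[470.1966, 0.0, 253.9993], [0.0, 470.1966, 188.4527], [0.0, 0.0, 1.0]], 'distortion': [-0.0757, 0.0, 0.0, 0.0, 0.0], 'world_to_cam': [[0.8936, -0.4487, -0.0134, -0.4836], [-0.3059, -0.5868, -0.7497, 0.2097], [0.3286, 0.674, -0.6616, 1.0951], [0.0, 0.0, 0.0, 1.0]]}
top {'mtx': [[405.8903, 0.0, 257.798], [0.0, 405.8903, 194.9725], [0.0, 0.0, 1.0]], 'distortion': [0.0416, 0.0, 0.0, 0.0, 0.0], 'world_to_cam': [[0.0179, -0.9997, 0.0182, -0.009], [-0.9967, -0.0193, -0.0793, 0.5496], [0.0796, -0.0167, -0.9967, 1.2367], [0.0, 0.0, 0.0, 1.0]]}
wrist {'mtx': [[325.5051, 0.0, 258.4618], [0.0, 325.5051, 189.1861], [0.0, 0.0, 1.0]], 'distortion': [0.0112, 0.0, 0.0, 0.0, 0.0], 'hand_eye': [[-0.0003, -0.959, -0.2836, 0.071], [1.0, -0.0007, 0.0011, -0.0002], [-0.0013, -0.2836, 0.959, -0.1669], [0.0, 0.0, 0.0, 1.0]]}
```

View pics/top0.png

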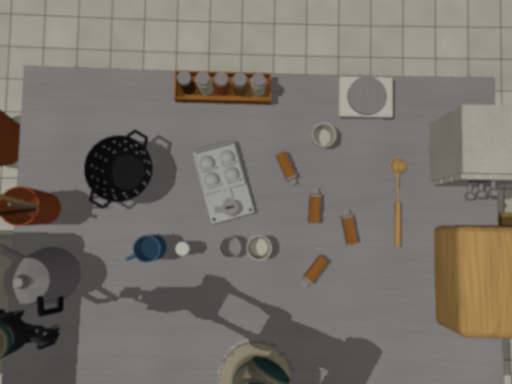

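View pics/side0.png

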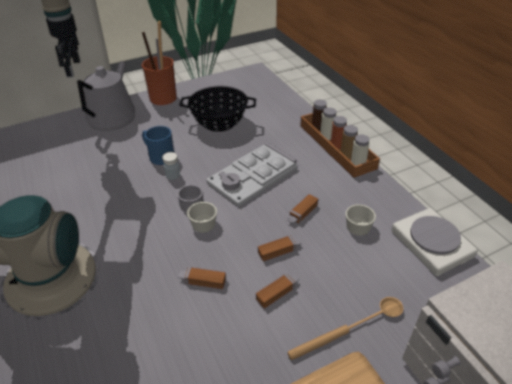

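Candidates in the top view, all with orange handles: (287,166), (315,207), (349,228) and (316,270). The farthest right (largest column, smallest y) is (349,228), and its blade points away from the robot. I'll check a close crop and take a rough measurement.

```bash
cat > h.py <<'E'
import numpy as np, cv2
from rig import *
from scipy.spatial.transform import Rotation as R
def Tq(s):
    q=s["ee_rot"]; T=np.eye(4); T[:3,:3]=R.from_quat([q[1],q[2],q[3],q[0]]).as_matrix(); T[:3,3]=s["position"]; return T
def cam2world(n,s=None):
    c=calibration(n)
    if n=="wrist": return Tq(s)@np.array(c["hand_eye"])
    return np.linalg.inv(np.array(c["world_to_cam"]))
def ray(n,px,s=None):
    c=calibration(n); p=cv2.undistortPoints(np.array(px,float).reshape(-1,1,2),np.array(c["mtx"]),np.array(c["distortion"])).reshape(-1,2)
    M=cam2world(n,s); d=np.c_[p,np.ones(len(p))]@M[:3,:3].T
    return M[:3,3],d
def onplane(n,px,z,s=None):
    o,d=ray(n,px,s); return o+d*((z-o[2])/d[:,2])[:,None]
def grab(n,f):
    s=get_state(); im=get_image(n); bgr=cv2.cvtColor(im,cv2.COLOR_RGB2BGR); cv2.imwrite(f"pics/{f}.png",bgr); np.save(f"pics/{f}.npy",np.r_[s["position"],s["ee_rot"]]); return bgr,s
def load(f):
    v=np.load(f"pics/{f}.npy"); return cv2.imread(f"pics/{f}.png"),dict(position=v[:3],ee_rot=v[3:])
E
python3 - <<'E'
from h import *
im=cv2.imread("pics/top0.png"); hsv=cv2.cvtColor(im,cv2.COLOR_BGR2HSV)
m=cv2.inRange(hsv,(5,120,60),(20,255,255)); m[:, :270]=0;m[:130]=0;m[290:]=0;m[:,370:]=0
for c in cv2.findContours(m,0,2)[0]:
    if cv2.contourArea(c)<50: continue
    r=cv2.minAreaRect(c); b=cv2.boxPoints(r); print(r, onplane("top",[r[0]],.026)[0].round(3)); 
    e=[(b[i]+b[(i+1)%4])/2 for i in range(4)]; print(onplane("top",e,.026).round(3).tolist())
print("cam",onplane("top",[(231,207)],.04))
a=cv2.resize(im[190:260,320:380],None,fx=8,fy=8,interpolation=2)
b=cv2.resize(im[180:235,190:265],None,fx=8,fy=8,interpolation=2)
o=np.zeros((560,1080,3),np.uint8);o[:560,:480]=a;o[:440,480:]=b
cv2.imwrite("pics/c1.png",cv2.resize(o,None,fx=.74,fy=.74))
E
```

```text
((316.08734130859375, 268.33642578125), (10.669938087463379, 25.6688232421875), 37.5685920715332) [ 0.328 -0.18   0.026]
[[0.338, -0.167, 0.026], [0.36, -0.204, 0.026], [0.319, -0.193, 0.026], [0.298, -0.157, 0.026]]
((349.5, 230.50003051757812), (25.10286521911621, 10.59027099609375), 78.69007110595703) [ 0.445 -0.283  0.026]
[[0.483, -0.275, 0.026], [0.449, -0.299, 0.026], [0.408, -0.29, 0.026], [0.442, -0.267, 0.026]]
((314.0, 209.0), (24.0, 10.0), 90.0) [ 0.509 -0.173  0.026]
[[0.546, -0.173, 0.026], [0.51, -0.188, 0.026], [0.472, -0.173, 0.026], [0.509, -0.157, 0.026]]
((285.3658752441406, 164.0564727783203), (24.544607162475586, 9.943960189819336), 67.16634368896484) [ 0.648 -0.083  0.026]
[[0.683, -0.067, 0.026], [0.654, -0.097, 0.026], [0.612, -0.098, 0.026], [0.641, -0.069, 0.026]]
cam [[0.50991886 0.08254198 0.04      ]]
```

View pics/c1.png

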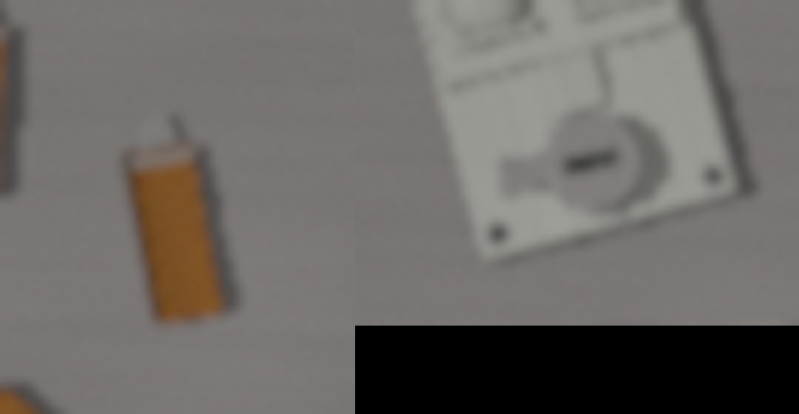

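View pics/wrist0.png

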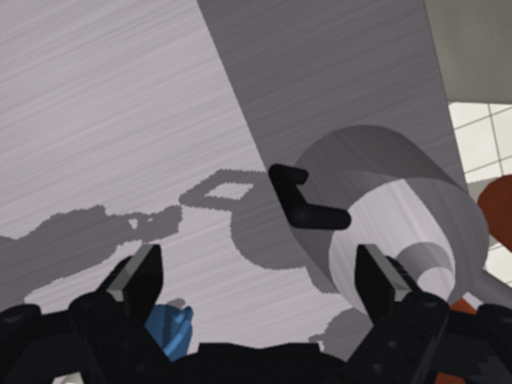

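```bash
cat >> h.py <<'E'
def rel(Tt,s=None):
    s=s or get_state(); T=Tq(s); d=np.linalg.inv(T)@Tt
    rv=np.degrees(R.from_matrix(d[:3,:3]).as_rotvec())
    print("turn(deg, tool)",rv.round(2)," shift(mm) in present axes",(d[:3,3]*1e3).round(1)," in final axes",(d[:3,:3].T@d[:3,3]*1e3).round(1))
def pose(p,az,tilt=0):
    # tool with x axis azimuth az+180 (backward), heading az, tilt>0: fingers point forward along heading
    a=np.radians(az);t=np.radians(tilt); h=np.array([np.cos(a),np.sin(a),0]);u=np.array([0,0,1.])
    z=h*np.sin(t)-u*np.cos(t); x=-h*np.cos(t)-u*np.sin(t); y=np.cross(z,x)
    T=np.eye(4);T[:3,0]=x;T[:3,1]=y;T[:3,2]=z;T[:3,3]=p;return T
E
python3 - <<'E'
from h import *
rel(pose([.46,.08,.26],14))
E
```

```text
turn(deg, tool) [-8.00e-02 -3.00e-02 -3.61e+01]  shift(mm) in present axes [-396.1 -327.4  -53.6]  in final axes [-127.2 -497.9  -54. ]
```

Request:
drive_tool:
  targets: [0,0,0,-20,-20,-20,1,0,0,0,-47,-38,-10,1,0,0,0,-47,-38,-10,1,0,0,0,-47,-38,-10,1,0,0,0,-47,-38,-4,1,0,0,0,-47,-38,0,1,0,0,0,-47,-38,0,1,0,0,0,-47,-38,0,1,0,0,0,-47,-41,0,1]

```text
clock: 1.27
position: [0.4608, 0.079, 0.2606]
ee_rot: [0.0, 0.192, 0.981, 0.0]
contact_force: [0.0, 0.6, 0.5]
width: 0.0853
```

Request:
drive_tool:
  targets: [0,0,-9,0,0,0,1,0,0,-9,0,0,0,1,0,0,-9,0,0,0,1,0,0,-9,0,0,0,1,0,0,0,0,0,0,1,0,0,0,0,0,0,1]

```text
clock: 2.02
position: [0.4601, 0.0808, 0.2606]
ee_rot: [-0.0, -0.12, 0.993, 0.0]
contact_force: [-0.3, -0.1, -0.4]
width: 0.0853
```

```bash
python3 - <<'E'
from h import *
im,s=grab("wrist","w1"); print(s["position"],s["ee_rot"],s["clock"],s["qpos"])
E
```

```text
[0.46010298 0.08081394 0.26057264] [-1.16089216e-04 -1.19915590e-01  9.92784082e-01  6.16417595e-05] 2.025 [ 2.46713486e-02  8.32796240e-02  1.61792120e+00  1.01432289e-04
  1.44063471e+00 -1.78654788e+00]
```

View pics/w1.png

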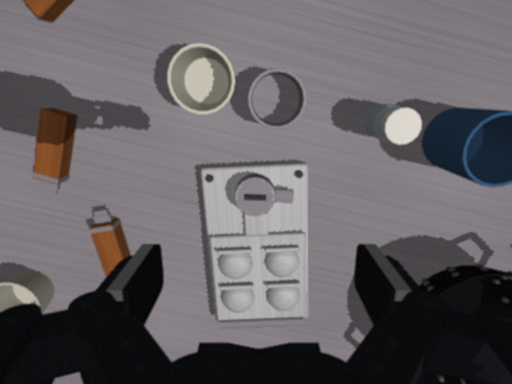

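The mould is centred in this view. The cam is at (256,197) with its slot at (254,197), and the nose points right (293,195), which is the mould's +y, so the cam is near 0. Next I'll measure the slot and the mould edges.

```bash
python3 - <<'E'
from h import *
im,s=load("w1"); g=cv2.cvtColor(im,cv2.COLOR_BGR2GRAY)
c=g[185:209,234:278]; m=(c<60).astype(np.uint8)*255
for k in cv2.findContours(m,0,2)[0]:
    if cv2.contourArea(k)<20: continue
    r=cv2.minAreaRect(k); b=cv2.boxPoints(r)+[234,185]; e=onplane("wrist",[(b[i]+b[(i+1)%4])/2 for i in range(4)],.04,s)
    print(r,"centre",e.mean(0).round(4)); a,d=e[0]-e[2],e[1]-e[3]
    for v in(a,d): print(np.linalg.norm(v).round(4),np.degrees(np.arctan2(v[1],v[0])).round(1))
a=cv2.resize(im[150:330,190:320],None,fx=4,fy=4,interpolation=2)[:600]
cv2.imwrite("pics/c2.png",a)
E
```

```text
((20.5, 11.5), (3.0, 19.0), 90.0) centre [0.5129 0.0883 0.04  ]
0.0039 -166.4
0.0237 103.7
```

View pics/c2.png

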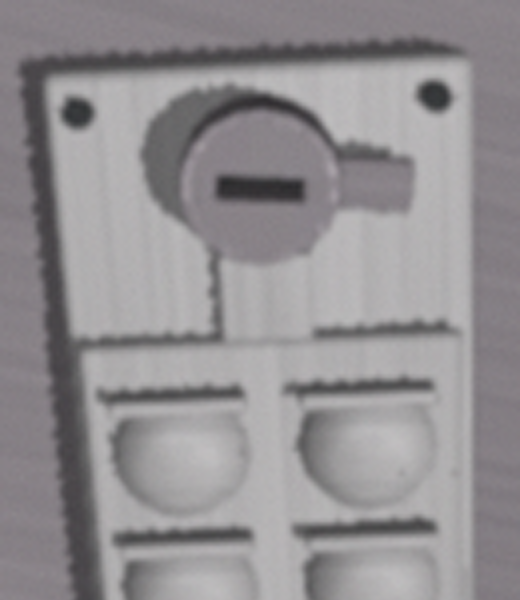

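Request:
drive_tool:
  targets: [0,0,0,-45,0,25,1,0,0,0,-50,0,25,1,0,0,10.6,0,0,0,1,0,0,10.6,0,0,0,1,0,0,10.6,0,0,0,1,0,0,10.6,0,0,0,1,0,0,10.6,0,0,0,1,0,0,10.6,0,0,0,1,0,0,10.6,0,0,0,1,0,0,10.6,0,0,0,1]

```text
clock: 3.32
position: [0.5524, 0.1037, 0.2106]
ee_rot: [-0.0, 0.583, 0.812, -0.0]
contact_force: [-0.5, 0.0, 0.1]
width: 0.0857
```

Request:
drive_tool:
  targets: [0,0,10.6,0,0,0,1,0,0,10.6,0,0,0,1,0,0,10.6,0,0,0,1,0,0,10.6,0,0,0,1,0,0,10.6,0,0,0,1,0,0,10.6,0,0,0,1,0,0,10.6,0,0,0,1,0,0,10.6,0,0,0,1,0,0,0,0,0,0,1,0,0,0,0,0,0,1]

```text
clock: 4.58
position: [0.5524, 0.1037, 0.2106]
ee_rot: [-0.0, 0.977, 0.211, -0.0]
contact_force: [-0.1, -0.3, 0.0]
width: 0.0853
```

```bash
python3 - <<'E'
from h import *
im,s=grab("wrist","w2"); print(s["position"],s["ee_rot"],s["clock"],s["qpos"])
E
```

```text
[0.55244327 0.10365756 0.21064113] [-4.73366755e-05  9.77386054e-01  2.11462757e-01 -3.27283854e-05] 4.575 [6.16347621e-02 2.54317728e-01 1.52559998e+00 8.55781757e-05
 1.36175394e+00 1.20627069e+00]
```

View pics/w2.png

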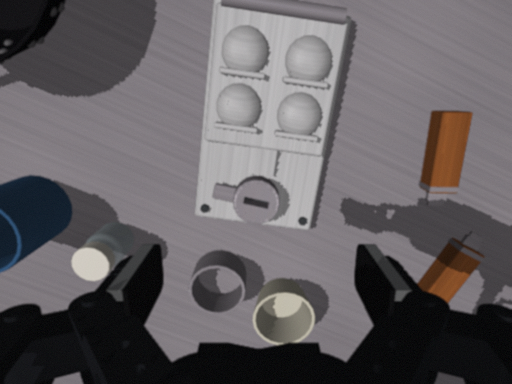

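The flipped view shows the cam at (256,200) and the slot at (256,202). I'll compare both views with the top view.

```bash
python3 - <<'E'
from h import *
def slot(im,s,n,u,v,w=24,h=14):
    g=cv2.cvtColor(im,cv2.COLOR_BGR2GRAY).astype(float); y0,x0=v-h,u-w
    c=g[y0:v+h,x0:u+w]; m=(c<75).astype(np.uint8)
    k,l,st,ce=cv2.connectedComponentsWithStats(m); 
    i=min(range(1,k),key=lambda i:np.hypot(*(ce[i]-[w,h]))+(99 if st[i,4]<6 else 0))
    wt=np.clip(110-c,0,None)*(cv2.dilate((l==i).astype(np.uint8),np.ones((3,3))))
    Y,X=np.mgrid[:2*h,:2*w]; cx,cy=(wt*X).sum()/wt.sum()+x0,(wt*Y).sum()/wt.sum()+y0
    C=np.cov(np.c_[(X+x0).ravel(),(Y+y0).ravel()].T,aweights=wt.ravel()); ev,V=np.linalg.eigh(C); d=V[:,1]
    P=onplane(n,[(cx,cy),(cx-10*d[0],cy-10*d[1]),(cx+10*d[0],cy+10*d[1])],.04,s); q=P[2]-P[1]
    print(n,(round(cx,2),round(cy,2)),st[i],P[0].round(4),np.degrees(np.arctan2(q[1],q[0])).round(1)%180)
im,s=load("w1"); slot(im,s,"wrist",255,197)
im,s=load("w2"); slot(im,s,"wrist",256,202)
im=cv2.imread("pics/top0.png"); slot(im,None,"top",230,207,8,6)
im,s=load("w2")
cv2.imwrite("pics/c3.png",cv2.resize(im[150:250,180:340],None,fx=5,fy=5,interpolation=2))
E
```

```text
wrist (np.float64(254.55), np.float64(196.78)) [ 13  11  22   6 102] [0.5109 0.0888 0.04  ] 101.1
wrist (np.float64(255.25), np.float64(202.23)) [ 12   9  24  11 132] [0.5134 0.0892 0.04  ] 100.5
top (np.float64(228.03), np.float64(207.07)) [5 6 3 1 3] [0.5095 0.0916 0.04  ] 100.9
```

View pics/c3.png

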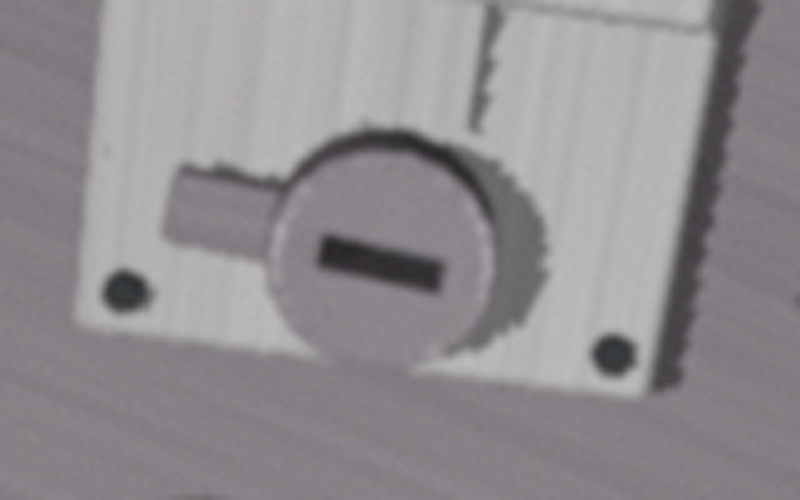

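```bash
cat >> h.py <<'E'
def fpose(p,az,tilt=0):
    T=pose(p,az,tilt); T[:3,0]*=-1; T[:3,1]*=-1; return T
E
python3 - <<'E'
from h import *
rel(fpose([.495,-.275,.20],11))
E
```

```text
turn(deg, tool) [-0.    0.   13.39]  shift(mm) in present axes [-208.7  321.1   10.6]  in final axes [-128.6  360.7   10.7]
```

Request:
drive_tool:
  targets: [0,0,0,-30,46,1,1,0,0,0,-30,46,1,1,0,0,0,-30,46,2,1,0,0,0,-30,46,2,1,0,0,0,-30,46,2,1,0,0,0,-30,46,2,1,0,0,0,-28,45,0,1,0,0,6.7,0,0,0,1,0,0,6.7,0,0,0,1,0,0,0,0,0,0,1,0,0,0,0,0,0,1]

```text
clock: 6.0
position: [0.495, -0.2744, 0.2007]
ee_rot: [-0.0, 0.995, 0.096, 0.0]
contact_force: [1.4, -0.1, 0.5]
width: 0.0853
```

```bash
python3 - <<'E'
from h import *
im,s=grab("wrist","w3"); print(s["position"],s["ee_rot"],s["clock"],s["qpos"])
E
```

```text
[ 0.49500239 -0.27439617  0.20069404] [-3.78049078e-05  9.95368573e-01  9.61322032e-02  4.53567717e-05] 6.0 [-6.29175697e-01  2.65723379e-01  1.53455428e+00  1.19901115e-04
  1.34129729e+00  7.49031578e-01]
```

View pics/w3.png

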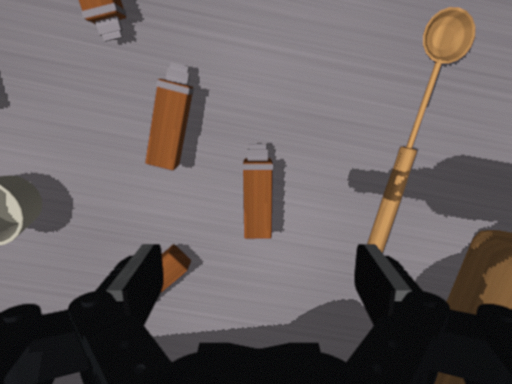

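The target key is at (258,200), its blade up at (257,152), nearly aligned with the image axis. I'll crop it and measure.

```bash
python3 - <<'E'
from h import *
im,s=load("w3")
cv2.imwrite("pics/c4.png",cv2.resize(im[135:250,225:295],None,fx=5,fy=5,interpolation=2))
hsv=cv2.cvtColor(im,cv2.COLOR_BGR2HSV); m=cv2.inRange(hsv,(3,120,50),(22,255,255)); m2=np.zeros_like(m); m2[140:250,230:290]=m[140:250,230:290]
c=max(cv2.findContours(m2,0,2)[0],key=cv2.contourArea); r=cv2.minAreaRect(c); b=cv2.boxPoints(r); print(r)
P=onplane("wrist",b,.026,s); print(b.round(1).tolist()); print(P.round(4).tolist())
for i in range(4): print(np.linalg.norm(P[i]-P[i-1]).round(4))
for v in (143,147,158,162,168): print(v, onplane("wrist",[(257.5,v)],.026,s).round(4),onplane("wrist",[(257.5,v)],.013,s).round(4))
E
```

```text
((257.5, 203.5), (67.0, 27.0), 90.0)
[[244.0, 170.0], [271.0, 170.0], [271.0, 237.0], [244.0, 237.0]]
[[0.4859, -0.2606, 0.026], [0.4915, -0.2891, 0.026], [0.4146, -0.305, 0.026], [0.4087, -0.2747, 0.026]]
0.0785
0.029
0.0785
0.0309
143 [[ 0.5172 -0.2694  0.026 ]] [[ 0.5154 -0.2697  0.013 ]]
147 [[ 0.5131 -0.2702  0.026 ]] [[ 0.5111 -0.2705  0.013 ]]
158 [[ 0.5016 -0.2724  0.026 ]] [[ 0.4991 -0.2728  0.013 ]]
162 [[ 0.4973 -0.2732  0.026 ]] [[ 0.4947 -0.2737  0.013 ]]
168 [[ 0.4909 -0.2745  0.026 ]] [[ 0.488 -0.275  0.013]]
```

View pics/c4.png

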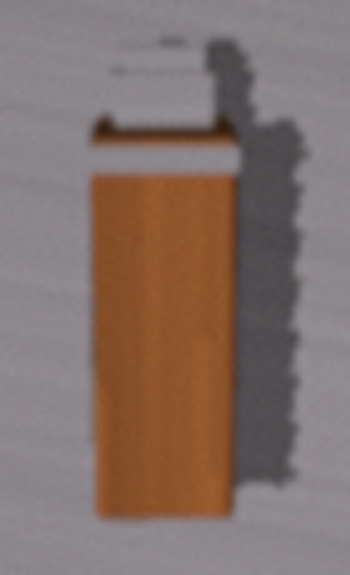

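```bash
python3 - <<'E'
from h import *
h=np.array([np.cos(np.radians(11.2)),np.sin(np.radians(11.2)),0])
c=np.array([.4536,-.2818,0]); g=c-.010*h; g[2]=.024
T=fpose(g,11.1,45); T[:3,3]=g+.019*T[:3,2]; print("grasp TCP",T[:3,3]); np.save("pics/gT.npy",T)
rel(T)
T2=T.copy();T2[:3,3]-=.08*T[:3,2]; print(T2[:3,3]); rel(T2)
E
```

```text
grasp TCP [ 0.45697414 -0.28115581  0.01056497]
turn(deg, tool) [ 3.0e-02  4.5e+01 -8.0e-02]  shift(mm) in present axes [-38.6  -0.6 190.2]  in final axes [-161.8   -0.7  107.2]
[ 0.40146385 -0.29204649  0.06713351]
turn(deg, tool) [ 3.0e-02  4.5e+01 -8.0e-02]  shift(mm) in present axes [-95.2  -0.5 133.6]  in final axes [-161.8   -0.7   27.2]
```

Request:
drive_tool:
  targets: [0,9,0,0,0,0,1,0,9,0,0,0,0,1,0,9,0,0,0,0,1,0,9,0,0,0,0,1,0,9,0,0,0,0,1,0,0,0,-40,0,7,1,0,0,0,-40,0,7,1,0,0,0,-40,0,7,1,0,0,0,-42,-0.7,6,1,0,0,0,0,0,0,1,0,0,0,0,0,0,1]

```text
clock: 7.42
position: [0.4013, -0.2922, 0.068]
ee_rot: [-0.036, 0.92, 0.088, 0.38]
contact_force: [0.4, -0.2, 0.0]
width: 0.0856
```

```bash
python3 - <<'E'
from h import *
im,s=grab("wrist","w4"); print(s["position"],s["ee_rot"],s["clock"],s["qpos"]); rel(np.load("pics/gT.npy"),s)
E
```

```text
[ 0.40132466 -0.2922194   0.0680163 ] [-0.03612799  0.92006057  0.08824384  0.3799952 ] 7.425 [-1.39470315  0.31601995  2.28164993  1.08188705  0.92590848 -0.86735369]
turn(deg, tool) [ 0.13  0.12 -0.09]  shift(mm) in present axes [-0.3 -0.3 80.7]  in final axes [-0.5 -0.1 80.7]
```

View pics/w4.png

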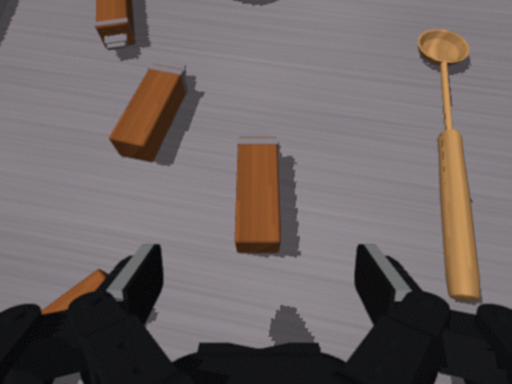

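The key is centred between the open fingers (258,195), so I'll move in and close.

Request:
drive_tool:
  targets: [0,0,0,0,0,30,1,0,0,0,0,0,30,1,0,0,0,0,0,20.5,1,0,0,0,0,0,0,1,0,0,0,0,0,0,0.3,0,0,0,0,0,0,0.2,0,0,0,0,0,0,0,0,0,0,0,0,0,0,0,0,0,0,0,0,0,0,0,0,0,0,0,0]
  grip_force: 50

```text
clock: 8.72
position: [0.4563, -0.2816, 0.011]
ee_rot: [-0.036, 0.92, 0.088, 0.38]
contact_force: [-4.4, -1.0, 6.5]
width: 0.0277
```

```bash
python3 - <<'E'
from h import *
im,s=grab("wrist","w5"); print(s["position"],s["width"],s["clock"],s["contact_force"]); rel(np.load("pics/gT.npy"),s)
E
```

```text
[ 0.45631038 -0.28163022  0.01099157] 0.02773901617659266 8.725 [-4.39618254 -0.98547597  6.46265363]
turn(deg, tool) [ 0.19  0.1  -0.15]  shift(mm) in present axes [ 0.2 -0.3  0.8]  in final axes [ 0.2 -0.3  0.8]
```

View pics/w5.png

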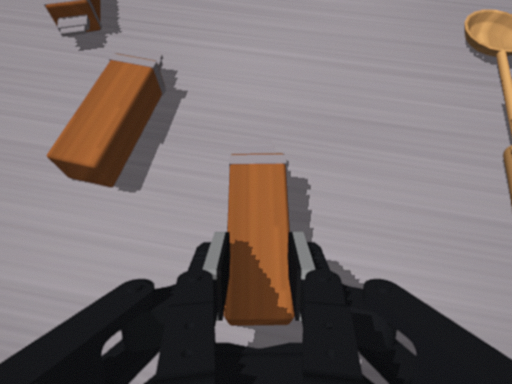

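Request:
drive_tool:
  targets: [0,0,0,10,0,-10,0,0,0,0,20,0,-20,0,0,0,0,35,0,-35,0,0,0,0,35,0,-35,0,0,0,0,40,0,-40,0,0,0,0,0,0,0,0,0,0,0,0,0,0,0]

```text
clock: 9.65
position: [0.4562, -0.2803, 0.2072]
ee_rot: [-0.037, 0.921, 0.088, 0.379]
contact_force: [0.5, 0.2, -1.3]
width: 0.0272
```

```bash
python3 - <<'E'
from h import *
im,s=grab("wrist","w6"); print(s["position"],s["width"],s["clock"],s["contact_force"],s["qpos"])
E
```

```text
[ 0.45620862 -0.28028224  0.20724231] 0.027186564639245975 9.65 [ 0.54456645  0.1701392  -1.26443663] [-1.24073452  0.08822125  2.0600616   0.91001183  1.08282061 -0.34785216]
```

View pics/w6.png

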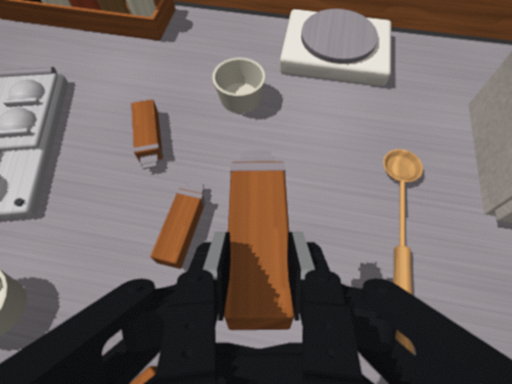

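```bash
python3 - <<'E'
from h import *
o=[]
for f in("w5","w6"):
    im,s=load(f); o.append(cv2.resize(im[145:340,205:310],None,fx=3,fy=3,interpolation=2))
o=np.hstack(o); cv2.imwrite("pics/c5.png",o)
E
```

```text
(no output)
```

View pics/c5.png

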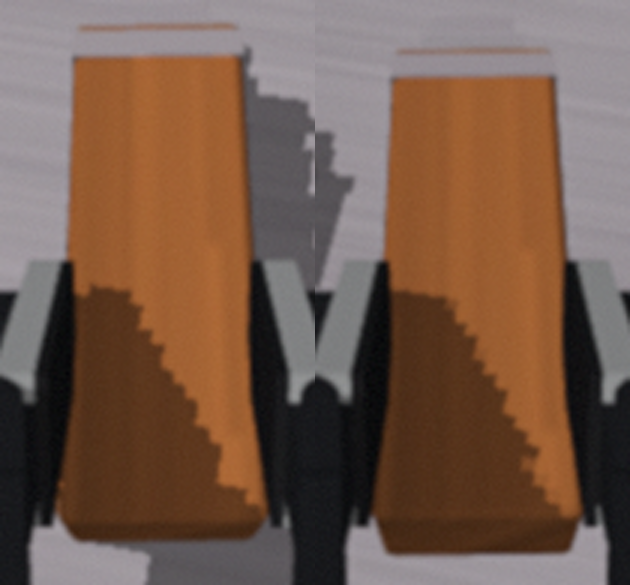

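```bash
cat > kp.py <<'E'
from h import *
from scipy.optimize import least_squares
c=calibration("wrist"); H=np.array(c["hand_eye"])
def solve(v):  # v: rows of front-top, tail-top, tail-bottom ; returns key centre (x,z) tool mm, angle of key x-axis in tool xz
    p=cv2.undistortPoints(np.array([[257.5,a] for a in v],float).reshape(-1,1,2),np.array(c["mtx"]),np.array(c["distortion"])).reshape(-1,2)
    def f(q):
        x,z,t=q; a=np.array([np.cos(t),0,np.sin(t)]); n=np.array([np.sin(t),0,-np.cos(t)])  # n: key thickness +z (up)
        C=np.array([x,0,z]); P=[C+.045*a+.013*n,C-.045*a+.013*n,C-.045*a-.013*n]
        r=[]
        for P_,pp in zip(P,p):
            k=H[:3,:3].T@(P_-H[:3,3]); r.append(k[1]/k[2]-pp[1])
        return r
    s=least_squares(f,[0,-.01,np.radians(45)],x_scale=[.01,.01,.1]); x,z,t=s.x; return x*1e3,z*1e3,np.degrees(t),s.cost
if __name__=="__main__":
    for n,y in(("w5",(29,520,540)),("w6",(51,517,552))):
        print(n,solve([145+a/3-.33 for a in y]))
E
python3 kp.py; python3 - <<'E'
from h import *
im,s=load("w5"); T=Tq(s)
k=np.linalg.inv(T)@np.array([.4536,-.2818,.013,1]); print("expected w5 centre tool",(k*1e3).round(1), "angle 45")
E
```

```text
w5 (np.float64(-2.9365324509327455), np.float64(0.06758372473915797), np.float64(45.128202091229575), np.float64(9.092150676208942e-22))
w6 (np.float64(-6.222616834400766), np.float64(1.9544768082341122), np.float64(50.317004381856734), np.float64(5.661204970593513e-20))
expected w5 centre tool [-5.0e-01 -3.0e-01 -3.3e+00  1.0e+03] angle 45
```

Solving the key's pose in the hand from three edge rows gives 45.1° before the lift, against an expected 45°. After the lift it gives 50.3°, so the blade has drooped about 5°. I'll allow for that and grip harder.

```bash
cat > tgt.py <<'E'
from h import *
S=np.array([.5122,.0889,.04]); AZ=10.8
def tgt(tipclear,k=(-3.8,0,-1.4),t=50.3,S=S,az=AZ):
    T=fpose([0,0,0],az,t-90); C=S+[0,0,.063+tipclear]; T[:3,3]=C-T[:3,:3]@(np.array(k)/1e3); return T
E
python3 - <<'E'
from tgt import *
T=tgt(.05); print(T[:3,3]); rel(T)
d=T[:3,3]+[-.0,0,.02]-Tq(get_state())[:3,3]; print("shift in present axes",Tq(get_state())[:3,:3].T@d*1e3)
E
```

```text
[0.5141935  0.08928028 0.14949552]
turn(deg, tool) [ -0.21 -84.45   0.13]  shift(mm) in present axes [  49.2 -351.4  130.7]  in final axes [ 133.5 -351.8  -36.7]
shift in present axes [  63.30037064 -351.41608345  116.49004441]
```

Request:
drive_tool:
  targets: [0,0,0,10.5,-40,12,0,0,0,0,10.5,-44,12,0,0,0,0,10.5,-45,12,0,0,0,0,10.5,-45,12,0,0,0,0,10.5,-45,12,0,0,0,0,10.5,-45,12,0,0,0,0,10.5,-45,12,0,0,0,0,10.5,-42,11,0,0,0,0,0,0,0,0]
  grip_force: 90

```text
clock: 10.82
position: [0.5118, 0.0939, 0.1967]
ee_rot: [-0.04, 0.921, 0.093, 0.376]
contact_force: [-0.2, -0.4, -1.3]
width: 0.0236
```

Request:
drive_tool:
  targets: [0,-9.4,0,0,0,0,0,0,-9.4,0,0,0,0,0,0,-9.4,0,0,0,0,0,0,-9.4,0,0,0,0,0,0,-9.4,0,0,0,0,0,0,-9.4,0,0,0,0,0,0,-9.4,0,0,0,0,0,0,-9.4,0,0,0,0,0,0,-9.4,0,0,0,0,0,0,0,0,0,0,0,0,0,0,0,0,0,0,0]

```text
clock: 12.2
position: [0.5157, 0.0995, 0.1996]
ee_rot: [0.02, 0.951, 0.107, -0.289]
contact_force: [-0.3, 0.6, -1.3]
width: 0.0231
```

```bash
python3 - <<'E'
from tgt import *
im,s=grab("wrist","w7"); print(s["position"],s["width"],s["clock"],s["contact_force"],s["qpos"]); rel(tgt(.05),s)
a,_=grab("side","s7"); b,_=grab("top","t7")
a=cv2.resize(a[90:230,170:340],None,fx=3,fy=3,interpolation=2);b=cv2.resize(b[140:240,180:290],None,fx=4,fy=4,interpolation=2)
cv2.imwrite("pics/c7.png",np.hstack([a[:400],b[:400]])[:, :])
cv2.imwrite("pics/c7b.png",cv2.resize(im[145:384,175:340],None,fx=2.5,fy=2.5,interpolation=2))
E
```

```text
[0.51574909 0.0995442  0.19964458] 0.02310111664575307 12.2 [-0.3276195   0.57869916 -1.31615359] [ 0.09367316  0.56617256  1.2095028  -0.05132907  1.95158453  1.43593085]
turn(deg, tool) [-0.17 -6.03  2.12]  shift(mm) in present axes [24.6 10.9 43.6]  in final axes [29.4  9.8 40.8]
```

View pics/c7.png

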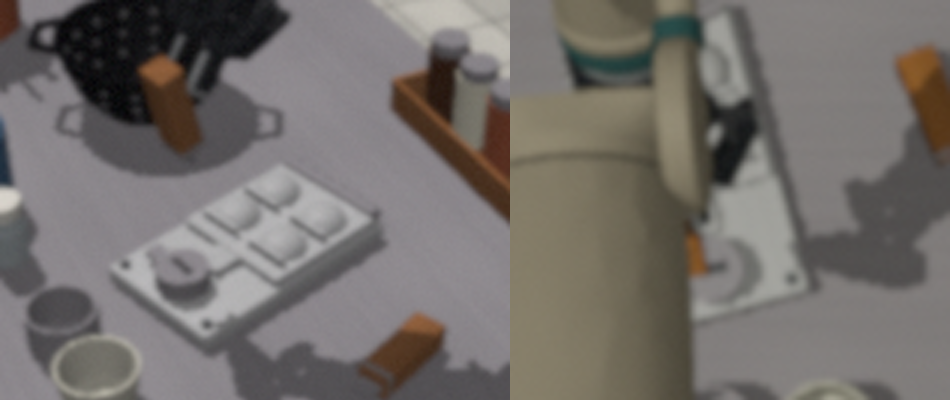

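View pics/c7b.png

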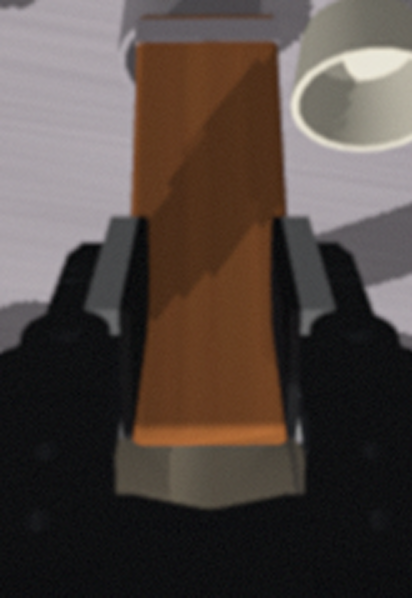

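```bash
python3 - <<'E'
from kp import *
for d in(-2,0,2): print(solve([145+a/2.5-.4 for a in(17,427+d,444)]))
im,s=load("w7"); 
cv2.imwrite("pics/c8.png",cv2.resize(im[145:335,225:295],None,fx=3.1,fy=3.1,interpolation=2))
T=Tq(s); print(np.degrees(np.arcsin(T[2,0])), np.degrees(np.arctan2(T[1,0],T[0,0])), np.degrees(np.arctan2(T[2,1],1)))
E
```

```text
(np.float64(-0.5447691699408908), np.float64(-1.3087840231848893), np.float64(45.58384144904493), np.float64(2.2581776114604933e-22))
(np.float64(-0.7602766402538715), np.float64(-1.192900251782486), np.float64(44.871396030803005), np.float64(9.68955038795622e-23))
(np.float64(-0.9659368761354625), np.float64(-1.1021128274405205), np.float64(44.153411948960965), np.float64(9.283553584439509e-22))
-33.64293540622454 13.333884850965486 -1.4023250783292167
```

View pics/c8.png

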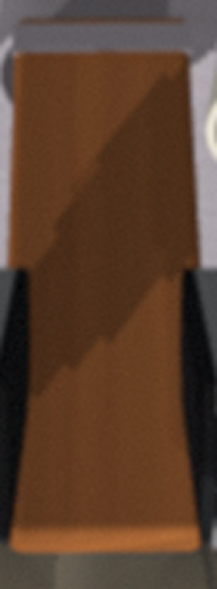

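```bash
python3 - <<'E'
from tgt import *
T=tgt(.02,(1.7,0,-4.6),45); print(T[:3,3]); rel(T)
E
```

```text
[0.50782413 0.08806526 0.12094939]
turn(deg, tool) [  0.02 -11.59   2.13]  shift(mm) in present axes [36.2 11.9 73.2]  in final axes [50.5 10.3 64.4]
```

Request:
drive_tool:
  targets: [0,-4,0.7,0,0,0,0,0,-4,0.7,0,0,0,0,0,-3.6,0.7,0,0,0,0,0,0,0,12.6,5,16,0,0,0,0,12.6,5.3,16,0,0,0,0,12.6,0,16,0,0,0,0,12.6,0,16,0,0,0,0,0,0,0,0,0,0,0,0,0,0,0,0,0,0,0,0,0,0]

```text
clock: 13.6
position: [0.509, 0.0886, 0.1207]
ee_rot: [0.037, 0.92, 0.088, -0.381]
contact_force: [-0.0, 0.0, -0.7]
width: 0.0234
```

```bash
python3 - <<'E'
from tgt import *
im,s=grab("wrist","w9"); print(s["position"],s["width"],s["clock"],s["contact_force"]); rel(tgt(.02,(1.7,0,-4.6),45),s)
a,_=grab("side","s9")
cv2.imwrite("pics/c9.png",cv2.resize(a[95:215,190:300],None,fx=5,fy=5,interpolation=2))
cv2.imwrite("pics/c9b.png",cv2.resize(im[145:335,225:295],None,fx=3.1,fy=3.1,interpolation=2))
E
```

```text
[0.50901609 0.08855104 0.12072503] 0.023415086665626538 13.6 [-0.00930535  0.00350764 -0.74738194]
turn(deg, tool) [0.07 0.06 0.04]  shift(mm) in present axes [-1.1  0.3  0.7]  in final axes [-1.1  0.3  0.7]
```

View pics/c9.png

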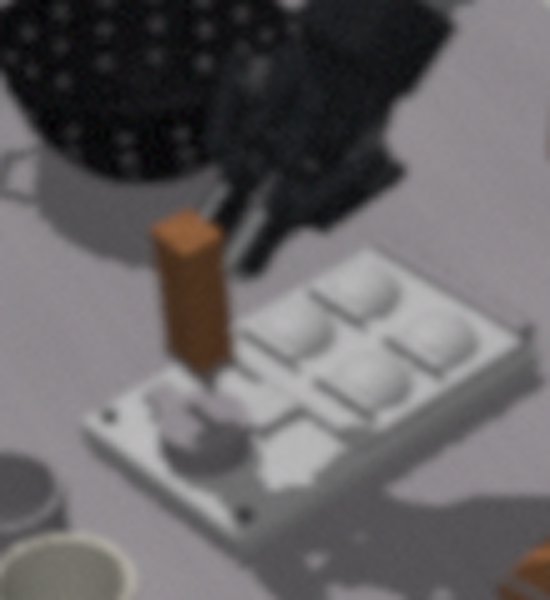

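View pics/c9b.png

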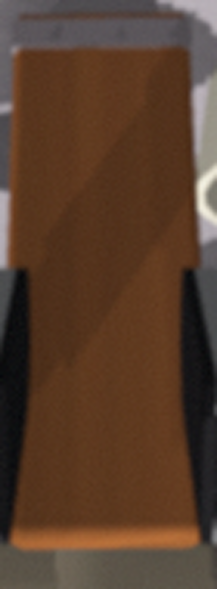

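```bash
python3 - <<'E'
from kp import *
from tgt import *
for d in (-3,0,3): print(solve([145+a/3.1-.4 for a in(16,528+d,548)]))
cc=calibration("side"); W=np.array(cc["world_to_cam"])
def proj(P):
    r=cv2.projectPoints(np.array(P,float).reshape(-1,1,3),cv2.Rodrigues(W[:3,:3])[0],W[:3,3],np.array(cc["mtx"]),np.array(cc["distortion"]))[0].reshape(-1,2)
    return ((r-[190,95]+.4)*5).round(0)
im,s=load("w9"); T=Tq(s)
C=T[:3,3]+T[:3,:3]@np.array([.0017,0,-.0046]); print("C",C)
h=np.array([np.cos(np.radians(10.8)),np.sin(np.radians(10.8)),0]); l=np.array([-h[1],h[0],0]);u=np.array([0,0,1])
for z in(.045,-.045):
    print("z",z,[proj(C+z*u+a*.013*h+b*.016*l)[0].tolist() for a,b in((-1,1),(1,1),(1,-1),(-1,-1))])
print("tip",proj(C-.063*u),"slot",proj(S),"slot ends",proj(S+.014*l),proj(S-.014*l))
E
```

```text
(np.float64(0.40918155236657616), np.float64(-2.1469064473680404), np.float64(45.26708618059891), np.float64(6.130628112426998e-23))
(np.float64(0.15284884846460584), np.float64(-2.0159929936306904), np.float64(44.4075559742707), np.float64(7.834046048221948e-23))
(np.float64(-0.08927580683178392), np.float64(-1.921635698812665), np.float64(43.54002270786651), np.float64(5.948769766560684e-22))
C [0.51339257 0.08939314 0.12277131]
z 0.045 [[154.0, 221.0], [195.0, 203.0], [230.0, 231.0], [189.0, 250.0]]
z -0.045 [[164.0, 357.0], [203.0, 338.0], [237.0, 367.0], [198.0, 386.0]]
tip [[202. 388.]] slot [[202. 417.]] slot ends [[187. 404.]] [[217. 429.]]
```

```bash
python3 - <<'E'
from h import *
a=cv2.imread("pics/s9.png"); c=cv2.resize(a[132:192,212:247],None,fx=10,fy=10,interpolation=cv2.INTER_CUBIC)
c=cv2.convertScaleAbs(c,alpha=1.5)
cv2.imwrite("pics/c10.png",c)
E
```

```text
(no output)
```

View pics/c10.png

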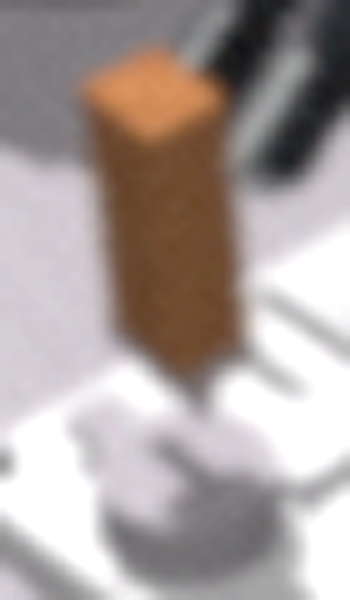

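```bash
python3 - <<'E'
from tgt import *
rel(tgt(.004,(2.1,0,-5),44))
E
```

```text
turn(deg, tool) [ 0.07 -0.89  0.04]  shift(mm) in present axes [ 9.5  0.3 11.9]  in final axes [ 9.7  0.3 11.8]
```

Request:
drive_tool:
  targets: [0,-0.9,0,0,0.3,0,0,0,0,0,3.2,0,4,0,0,0,0,3.2,0,4,0,0,0,0,3.3,0,3.8,0,0,0,0,0,0,0,0,0,0,0,0,0,0,0]

```text
clock: 14.45
position: [0.5068, 0.0878, 0.1043]
ee_rot: [0.037, 0.916, 0.087, -0.39]
contact_force: [-0.1, 0.4, -0.4]
width: 0.0232
```

```bash
python3 - <<'E'
from tgt import *
im,s=grab("wrist","w11"); print(s["position"],s["width"],s["clock"],s["contact_force"]); rel(tgt(.004,(2.1,0,-5),44),s)
a,_=grab("side","s11")
c=cv2.resize(a[135:195,205:255],None,fx=10,fy=10,interpolation=cv2.INTER_CUBIC)
cv2.imwrite("pics/c11.png",c)
E
```

```text
[0.5068182  0.08784177 0.10431225] 0.02319782115570998 14.45 [-0.10885759  0.38360436 -0.39668547]
turn(deg, tool) [0.07 0.13 0.05]  shift(mm) in present axes [-0.2 -0.  -0.8]  in final axes [-0.2 -0.  -0.8]
```

View pics/c11.png

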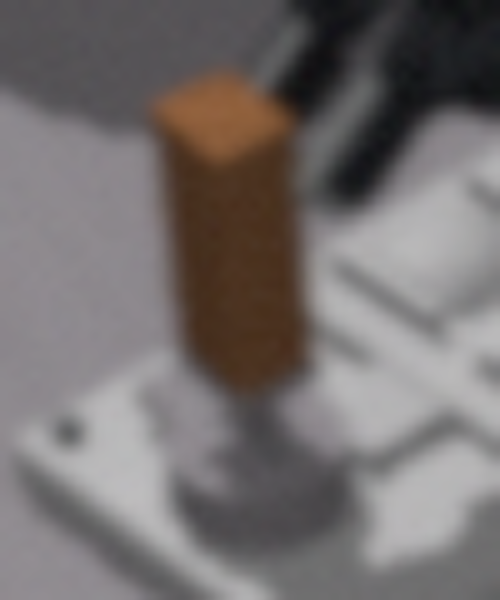

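View pics/w11.png

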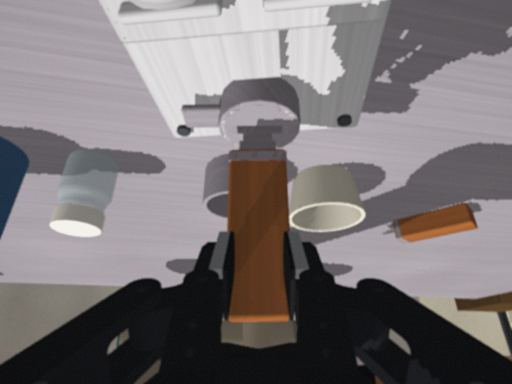

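The wrist camera now sees the blade at (259,137) above the cam's top at (259,118). I'll enlarge that area.

```bash
python3 - <<'E'
from tgt import *
im,s=load("w11")
c=cv2.resize(im[65:165,205:315],None,fx=7,fy=6,interpolation=cv2.INTER_CUBIC)
cv2.imwrite("pics/c12.png",c)
cc=calibration("wrist"); M=np.linalg.inv(cam2world("wrist",s))
def pr(P): return cv2.projectPoints(np.array(P,float).reshape(-1,1,3),cv2.Rodrigues(M[:3,:3])[0],M[:3,3],np.array(cc["mtx"]),np.array(cc["distortion"]))[0].reshape(-1,2).round(1)
h=np.array([np.cos(np.radians(10.8)),np.sin(np.radians(10.8)),0]); l=np.array([-h[1],h[0],0])
print("slot,ends, cam near/far rim",pr([S,S+.014*l,S-.014*l,S+.026*h,S-.026*h,S+.026*l]))
T=Tq(s); a=np.array([np.cos(np.radians(44)),0,np.sin(np.radians(44))]); C=np.array([.0021,0,-.005])
print("tip",pr([(T[:3,:3]@(C+.063*a)+T[:3,3])]), (T[:3,:3]@(C+.063*a)+T[:3,3]).round(4))
E
```

```text
slot,ends, cam near/far rim [[257.6 130.6]
 [235.5 130.6]
 [279.7 130.6]
 [257.5 101.9]
 [257.6 153.5]
 [216.5 130.5]]
tip [[257.6 135.3]] [0.5117 0.0888 0.0433]
```

View pics/c12.png

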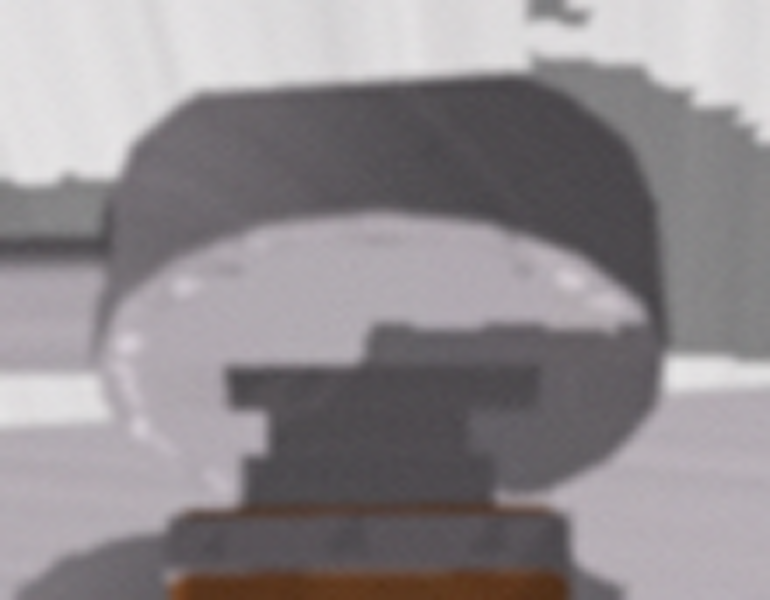

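```bash
python3 - <<'E'
from tgt import *
im,s=load("w11")
cc=calibration("wrist"); M=np.linalg.inv(cam2world("wrist",s))
def pr(P): return cv2.projectPoints(np.array(P,float).reshape(-1,1,3),cv2.Rodrigues(M[:3,:3])[0],M[:3,3],np.array(cc["mtx"]),np.array(cc["distortion"]))[0].reshape(-1,2).round(1)
T=Tq(s); C=np.array([.0021,0,-.005])
for t in(44,42):
  a=np.array([np.cos(np.radians(t)),0,np.sin(np.radians(t))]); n=np.array([np.sin(np.radians(t)),0,-np.cos(np.radians(t))])
  for nm,d,th in(("tip+h",.063,.0015),("tip-h",.063,-.0015),("narrow at shoulder",.057,.0015),("shoulder +h",.057,.0025),("face",.045,.013),):
   for sg in(1,):
    P=C+d*a+sg*th*n; W=T[:3,:3]@P+T[:3,3]; print(t,nm,pr([W]),W.round(4))
h=np.array([np.cos(np.radians(10.8)),np.sin(np.radians(10.8)),0])
print("slot edges",pr([S+.004*h,S-.004*h]))
E
```

```text
44 tip+h [[257.6 133.9]] [0.5131 0.089  0.0433]
44 tip-h [[257.6 136.8]] [0.5102 0.0885 0.0433]
44 narrow at shoulder [[257.6 141.7]] [0.5131 0.089  0.0493]
44 shoulder +h [[257.6 140.8]] [0.5141 0.0892 0.0493]
44 face [[257.5 147. ]] [0.5245 0.0912 0.0612]
42 tip+h [[257.6 131.8]] [0.5153 0.0895 0.0433]
42 tip-h [[257.6 134.6]] [0.5123 0.0889 0.0432]
42 narrow at shoulder [[257.6 139.9]] [0.5151 0.0894 0.0493]
42 shoulder +h [[257.6 139. ]] [0.5161 0.0896 0.0494]
42 face [[257.5 146.1]] [0.526  0.0915 0.0617]
slot edges [[257.6 126.6]
 [257.6 134.5]]
```

```bash
python3 - <<'E'
from h import *
im,s=load("w11")
g=cv2.resize(im[300:335,225:295],None,fx=10,fy=14,interpolation=cv2.INTER_CUBIC); cv2.imwrite("pics/c13.png",g)
for u in(246,258,270): 
    print(u,[tuple(int(x) for x in im[v,u]) for v in range(310,328)])
for u in(246,250,265): 
    print(u,[tuple(int(x) for x in im[v,u]) for v in range(138,165)])
E
```

```text
246 [(28, 51, 86), (29, 53, 86), (28, 51, 85), (28, 52, 86), (31, 56, 95), (36, 66, 111), (44, 79, 132), (46, 88, 147), (51, 98, 162), (54, 103, 170), (57, 108, 177), (66, 106, 164), (81, 102, 131), (85, 98, 107), (89, 101, 110), (87, 101, 109), (86, 98, 108), (85, 98, 107)]
258 [(32, 54, 91), (32, 55, 92), (33, 55, 91), (30, 56, 92), (34, 60, 102), (38, 70, 119), (44, 83, 138), (47, 91, 151), (53, 101, 166), (55, 107, 177), (57, 108, 178), (61, 101, 157), (71, 92, 117), (71, 84, 91), (73, 84, 90), (76, 89, 95), (73, 86, 91), (74, 88, 92)]
270 [(28, 54, 92), (30, 54, 92), (32, 56, 93), (31, 57, 95), (34, 64, 108), (42, 77, 127), (48, 89, 147), (52, 97, 162), (55, 105, 173), (56, 110, 179), (59, 107, 172), (62, 96, 143), (68, 85, 105), (70, 80, 86), (72, 84, 89), (69, 81, 87), (73, 85, 91), (72, 81, 89)]
246 [(80, 78, 81), (80, 77, 80), (82, 78, 82), (80, 76, 79), (77, 74, 77), (80, 77, 79), (82, 78, 80), (80, 77, 80), (78, 75, 77), (79, 76, 79), (71, 72, 78), (56, 62, 78), (57, 65, 83), (73, 73, 85), (85, 82, 88), (89, 84, 89), (88, 83, 87), (87, 83, 89), (87, 83, 86), (87, 83, 87), 
[... 165 characters left out ...]
3, 77), (79, 75, 79), (79, 74, 77), (80, 76, 78), (79, 77, 80), (78, 76, 78), (72, 72, 80), (58, 64, 81), (60, 67, 84), (77, 78, 88), (88, 83, 89), (88, 83, 88), (88, 83, 90), (87, 85, 88), (87, 83, 87), (89, 84, 88), (88, 84, 90), (84, 87, 98), (65, 76, 101), (42, 64, 97), (30, 56, 93), (31, 56, 93), (31, 57, 93)]
265 [(79, 77, 81), (80, 77, 81), (80, 75, 79), (80, 75, 78), (79, 74, 78), (78, 74, 78), (79, 75, 79), (79, 75, 79), (79, 75, 79), (78, 75, 80), (65, 67, 76), (52, 61, 79), (62, 68, 84), (79, 77, 86), (88, 84, 88), (90, 86, 89), (90, 84, 90), (88, 83, 88), (89, 84, 91), (88, 84, 88), (85, 82, 89), (83, 84, 97), (66, 77, 101), (42, 64, 96), (27, 54, 88), (30, 56, 91), (32, 57, 92)]
```

View pics/c13.png

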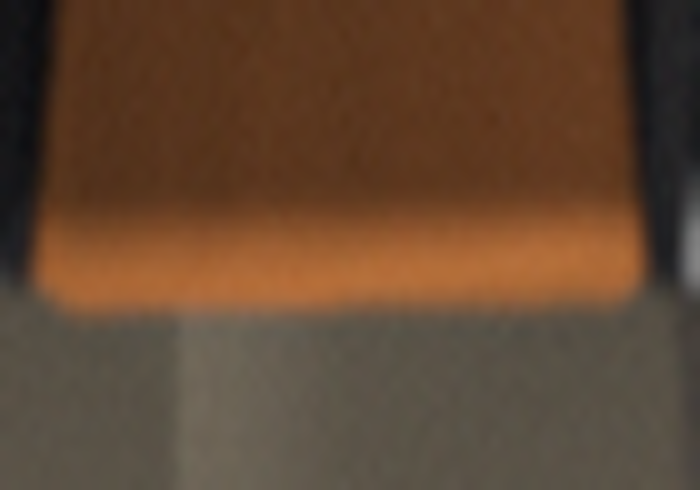

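The blade and slot line up to about 1 mm fore and aft. The blade sits 1.3 mm left of the slot's centre in the image, so I'll correct that along with the small tilt, then start lowering.

Request:
drive_tool:
  targets: [0,-1.2,0,1,1.2,-1,0,0,0,0,0,0,0,0,0,0,0,2.2,0,2,0,0,0,0,2.2,0,2,0,0,0,0,2.2,0,2,0,0,0,0,0,0,0,0,0,0,0,0,0,0,0]

```text
clock: 15.42
position: [0.5085, 0.0869, 0.0954]
ee_rot: [0.038, 0.912, 0.087, -0.399]
contact_force: [-0.6, 0.1, -0.4]
width: 0.023
```

```bash
python3 - <<'E'
from tgt import *
im,s=grab("wrist","w14"); print(s["position"],s["width"],s["clock"],s["contact_force"],s["moment"])
cv2.imwrite("pics/c14.png",cv2.resize(im[65:165,205:315],None,fx=7,fy=6,interpolation=cv2.INTER_CUBIC))
E
```

```text
[0.50851354 0.08694831 0.095357  ] 0.02300754635979142 15.425 [-0.64977736  0.12613517 -0.35715154] [ 0.08093437 -0.5264137  -0.02132785]
```

View pics/c14.png

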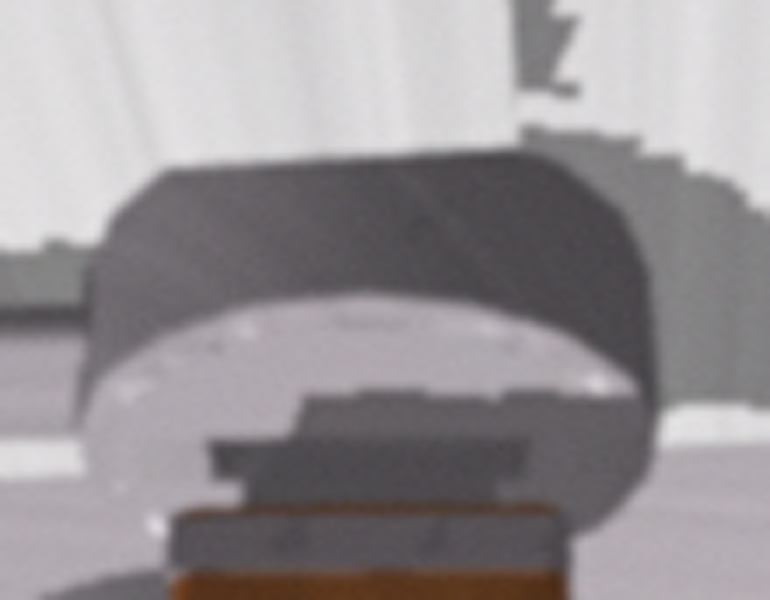

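No contact force, and the wide part of the blade has reached the slot's mouth with the tip inside. I'll continue down.

Request:
drive_tool:
  targets: [0,0,0,2.2,0,2,0,0,0,0,2.2,0,2,0,0,0,0,2.2,0,2,0,0,0,0,0,0,0,0]

```text
clock: 15.98
position: [0.5084, 0.0869, 0.0861]
ee_rot: [0.038, 0.912, 0.087, -0.4]
contact_force: [0.5, 0.1, -1.8]
width: 0.023
```

Request:
drive_tool:
  targets: [0,0,0,1.5,0,1.4,0,0,0,0,1.5,0,1.4,0,0,0,0,0,0,0,0]

```text
clock: 16.35
position: [0.5085, 0.0871, 0.0828]
ee_rot: [0.038, 0.912, 0.087, -0.4]
contact_force: [1.6, 1.1, 2.5]
width: 0.0234
```

```bash
python3 - <<'E'
from tgt import *
im,s=grab("wrist","w15"); print(s["position"],s["width"],s["clock"],s["contact_force"],s["moment"])
cv2.imwrite("pics/c15.png",cv2.resize(im[65:165,205:315],None,fx=7,fy=6,interpolation=cv2.INTER_CUBIC))
E
```

```text
[0.50853549 0.08705539 0.08279955] 0.023437565087192146 16.35 [1.59016293 1.05386339 2.45086165] [ 0.07098501 -0.22793446 -0.01546361]
```

View pics/c15.png

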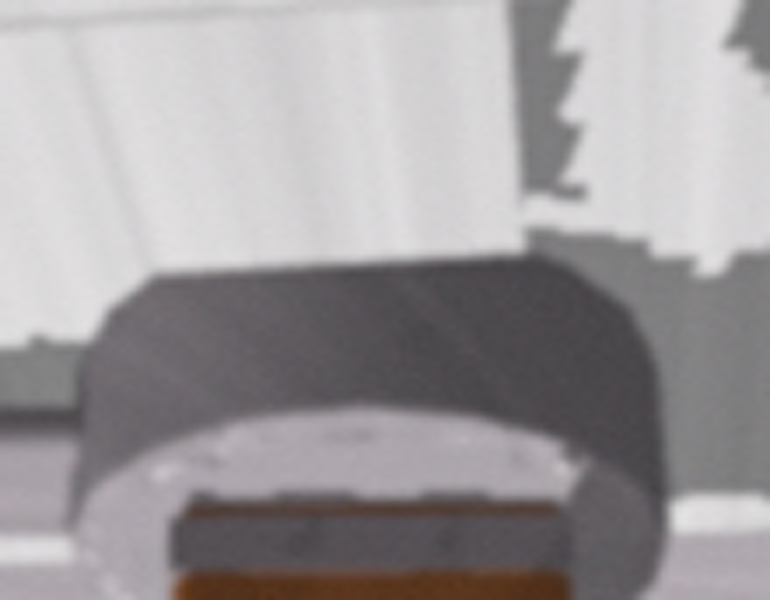

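Request:
drive_tool:
  targets: [0,0,0,0.8,0,0.7,0,0,0,0,0,0,0,0]

```text
clock: 16.65
position: [0.5085, 0.0871, 0.0826]
ee_rot: [0.038, 0.912, 0.087, -0.4]
contact_force: [1.3, 1.0, 5.2]
width: 0.0236
```

```bash
python3 - <<'E'
from tgt import *
a,s=grab("side","s16"); print(s["position"],s["contact_force"],s["qpos"])
cv2.imwrite("pics/c16.png",cv2.resize(a[135:195,205:255],None,fx=10,fy=10,interpolation=cv2.INTER_CUBIC))
E
```

```text
[0.50854929 0.08710235 0.08258777] [1.30624969 1.02036431 5.21706204] [ 0.09019063  0.78489967  1.2314464  -0.07873698  1.94777337  1.47429431]
```

View pics/c16.png

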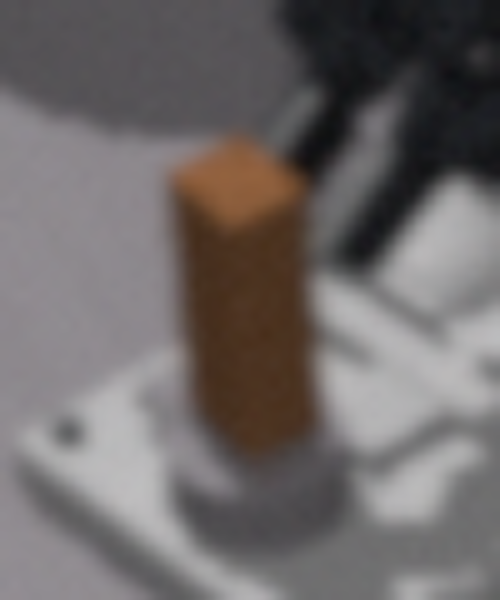

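The key is seated: z has stopped at 0.0826 and the force rose to 5 N. Opening the fingers.

Request:
drive_tool:
  targets: [0,0,0,0,0,0,0.5,0,0,0,0,0,0,0.7,0,0,0,0,0,0,0.9,0,0,0,0,0,0,0.9,0,0,0,0,0,0,0.9,0,0,0,0,0,0,0.9]

```text
clock: 17.45
position: [0.5086, 0.0869, 0.0812]
ee_rot: [0.038, 0.912, 0.087, -0.399]
contact_force: [-0.2, -0.6, -0.3]
width: 0.0766
```

```bash
python3 - <<'E'
from tgt import *
im,s=grab("wrist","w17");a,_=grab("side","s17"); print(s["position"],s["contact_force"],s["width"])
cv2.imwrite("pics/c17.png",np.hstack([cv2.resize(a[135:195,205:255],None,fx=7,fy=7,interpolation=cv2.INTER_CUBIC),cv2.resize(im[85:345,180:340],None,fx=1.61538,fy=1.61538)]))
E
```

```text
[0.50858453 0.08694199 0.08119434] [-0.21589983 -0.5702846  -0.28326792] 0.07658558191375031
```

View pics/c17.png

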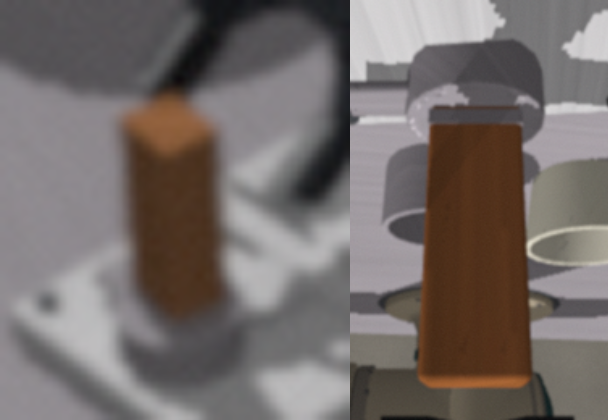

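The key stands by itself. I'll retract along the fingers, then turn the tool upright.

Request:
drive_tool:
  targets: [0,0,0,0,0,-15,0.9,0,0,0,0,0,-30,0.9,0,0,0,0,0,-40,0.9,0,0,0,0,0,-45,0.9,0,0,0,-30,0,-30,0.9,0,0,0,-30,0,-30,0.9,0,8,0,0,0,0,0.9,0,8,0,0,0,0,0.9,0,8,0,0,0,0,0.9,0,8,0,0,0,0,0.9,0,8,0,0,0,0,0.9,0,7,0,0,0,0,0.9]

```text
clock: 19.05
position: [0.6054, 0.1056, 0.2552]
ee_rot: [0.0, 0.995, 0.095, -0.0]
contact_force: [-0.1, -0.4, 0.5]
width: 0.077
```

```bash
python3 - <<'E'
from tgt import *
s=get_state(); print(s["position"],s["contact_force"],s["clock"],s["qpos"])
a,_=grab("side","s18")
cv2.imwrite("pics/c18.png",a)
T=fpose([.5122,.0889,.20],10.8-0,0); rel(T)
E
```

```text
[0.60537537 0.1056231  0.25521776] [-0.12569744 -0.37133156  0.49995631] 19.05 [ 5.99077763e-02  3.15167812e-01  1.32914326e+00 -5.44729403e-04
  1.49755144e+00  1.44091781e+00]
turn(deg, tool) [0.02 0.15 0.09]  shift(mm) in present axes [-89.8  -0.7  56. ]  in final axes [-90.   -0.5  55.8]
```

View pics/c18.png

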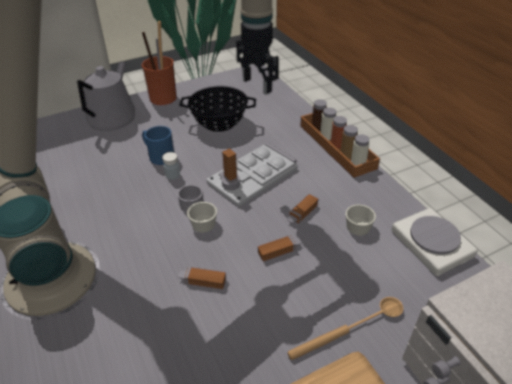

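Request:
drive_tool:
  targets: [0,0,0,-30,0,5,0.9,0,0,0,-30,0,10,0.9,0,0,0,-30,0,10,0.9,0,0,-10,0,0,0,0.9,0,0,-10,0,0,0,0.9,0,0,-10,0,0,0,0.9,0,0,-10,0,0,0,0.9,0,0,-10,0,0,0,0.9,0,0,-10,0,0,0,0.9,0,0,-10,0,0,0,0.9,0,0,-10,0,0,0,0.9,0,0,-10,0,0,0,0.9]

```text
clock: 20.6
position: [0.5174, 0.0886, 0.2296]
ee_rot: [-0.002, 0.635, 0.773, -0.003]
contact_force: [-0.1, 0.2, -0.3]
width: 0.0769
```

Request:
drive_tool:
  targets: [0,0,0,20,0,0,0.9,0,0,0,20,0,0,0.9,0,0,0,0,0,0,0.9,0,0,0,0,0,0,0.9]

```text
clock: 21.1
position: [0.51, 0.1274, 0.2296]
ee_rot: [-0.002, 0.637, 0.771, -0.003]
contact_force: [0.1, -0.8, -0.1]
width: 0.0771
```

```bash
python3 - <<'E'
from tgt import *
im,s=grab("wrist","w19"); print(s["position"],s["clock"],s["qpos"])
E
```

```text
[0.51002149 0.12743366 0.22960084] 21.1 [ 1.13511107e-01  1.92639630e-01  1.56149335e+00 -1.44982534e-03
  1.39366411e+00 -7.62691118e-02]
```

View pics/w19.png

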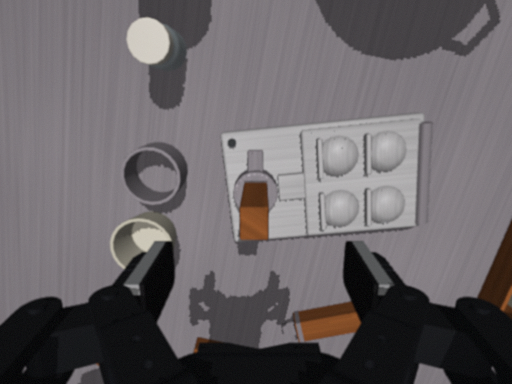

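```bash
python3 - <<'E'
from tgt import *
im,s=load("w19")
cv2.imwrite("pics/c19.png",cv2.resize(im[165:250,225:285],None,fx=7,fy=7,interpolation=cv2.INTER_CUBIC))
hsv=cv2.cvtColor(im,cv2.COLOR_BGR2HSV); m=cv2.inRange(hsv,(3,120,115),(22,255,255)); m2=np.zeros_like(m);m2[170:250,230:285]=m[170:250,230:285]
c=max(cv2.findContours(m2,0,2)[0],key=cv2.contourArea); r=cv2.minAreaRect(c); print(r)
b=cv2.boxPoints(r); P=onplane("wrist",b,.13,s); print(P.round(4).tolist(),P.mean(0).round(4),[np.linalg.norm(P[i]-P[i-1]).round(4) for i in range(4)])
E
```

```text
((253.5, 223.0), (32.0, 27.0), 90.0)
[[0.499, 0.1016, 0.13], [0.522, 0.106, 0.13], [0.528, 0.0763, 0.13], [0.5043, 0.0717, 0.13]] [0.5133 0.0889 0.13  ] [np.float64(0.0303), np.float64(0.0234), np.float64(0.0303), np.float64(0.0241)]
```

View pics/c19.png

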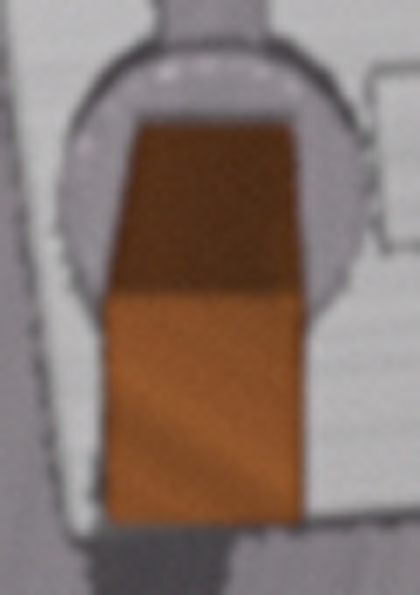

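```bash
python3 - <<'E'
from tgt import *
rel(fpose([.5130,.0889,.093],100.9))
E
```

```text
turn(deg, tool) [-0.36  0.05 -0.03]  shift(mm) in present axes [-38.2  -3.4 136.6]  in final axes [-38.3  -4.3 136.6]
```

Request:
drive_tool:
  targets: [-0.36,0,0,-19,-2.2,0,0.9,0,0,0,-19.3,-2.1,0,0.9,0,0,0,0,0,20,0.9,0,0,0,0,0,25,0.9,0,0,0,0,0,25,0.9,0,0,0,0,0,25,0.9,0,0,0,0,0,22,0.9,0,0,0,0,0,19,0.9,0,0,0,0,0,0,0.9,0,0,0,0,0,0,0.9]

```text
clock: 22.4
position: [0.5135, 0.0886, 0.0944]
ee_rot: [0.001, 0.637, 0.771, 0.001]
contact_force: [0.6, 0.5, 0.3]
width: 0.0768
```

```bash
python3 - <<'E'
from tgt import *
im,s=grab("wrist","w20"); print(s["position"],s["clock"],s["contact_force"]); rel(fpose([.5130,.0889,.093],100.9),s)
E
```

```text
[0.51350709 0.08862498 0.09440568] 22.4 [0.57287195 0.4570959  0.29894752]
turn(deg, tool) [ 0.11  0.04 -0.07]  shift(mm) in present axes [ 0.4 -0.4  1.4]  in final axes [ 0.4 -0.4  1.4]
```

View pics/w20.png

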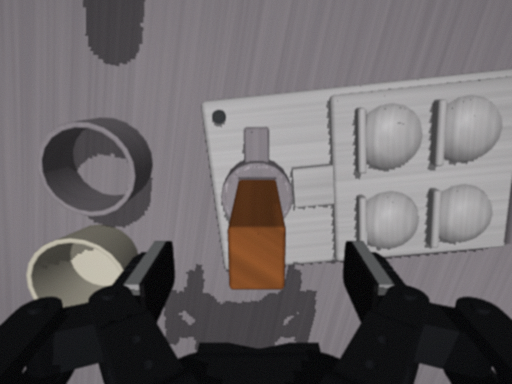

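The key's top is centred between the fingers (257,262), so I'll close.

Request:
drive_tool:
  targets: [0,0,0,0,0,0,0.5,0,0,0,0,0,0,0.35,0,0,0,0,0,0,0.25,0,0,0,0,0,0,0,0,0,0,0,0,0,0,0,0,0,0,0,0,0,0,0,0,0,0,0,0]
  grip_force: 50

```text
clock: 23.32
position: [0.513, 0.0896, 0.0942]
ee_rot: [0.001, 0.637, 0.771, 0.0]
contact_force: [-1.0, -0.3, 4.8]
width: 0.0245
```

```bash
python3 - <<'E'
from tgt import *
im,s=grab("wrist","w21"); print(s["position"],s["clock"],s["contact_force"],s["moment"],s["width"],s["qpos"])
E
```

```text
[0.51301757 0.08957858 0.09420103] 23.325 [-0.99850859 -0.27918873  4.84471209] [-0.02734501  0.20984925 -0.00714846] 0.02451957018396397 [ 3.92758177e-02  2.85213498e-01  1.79403141e+00 -1.01619550e-04
  1.06096422e+00 -1.50693002e-01]
```

View pics/w21.png

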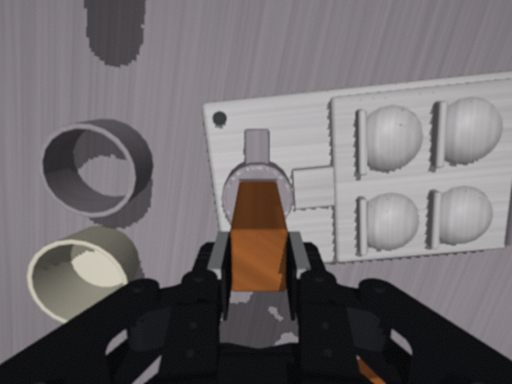

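Request:
drive_tool:
  targets: [0,0,7,0,0,0,0,0,0,8,0,0,0,0,0,0,8,0,0,0,0,0,0,8,0,0,0,0,0,0,0,0,0,0,0]

```text
clock: 24.0
position: [0.5133, 0.0896, 0.0942]
ee_rot: [0.001, 0.82, 0.573, 0.001]
contact_force: [-0.2, 0.8, 6.0]
width: 0.0247
```

```bash
python3 - <<'E'
from tgt import *
im,s=grab("wrist","w22"); print(s["position"],s["clock"],s["contact_force"],s["moment"],s["width"],s["qpos"])
T=Tq(s); print(np.degrees(np.arctan2(T[1,0],T[0,0])))
E
```

```text
[0.51330918 0.08964604 0.09417668] 24.0 [-0.18952789  0.80809235  6.02783274] [-0.01935764  0.17254922  0.01460526] 0.02468745332845612 [3.93148022e-02 2.85359348e-01 1.79388215e+00 3.88103928e-06
 1.06043375e+00 3.89620969e-01]
69.92886382290446
```

View pics/w22.png

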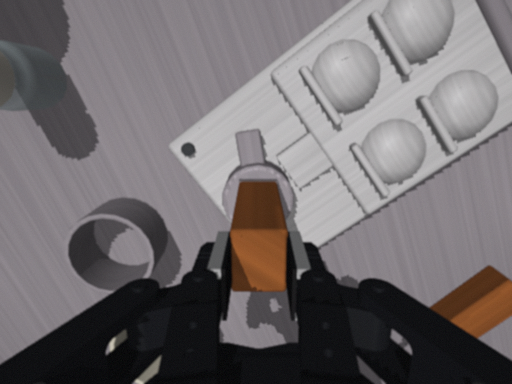

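Request:
drive_tool:
  targets: [0,0,8,0,0,0,0,0,0,8,0,0,0,0,0,0,8,0,0,0,0,0,0,8,0,0,0,0,0,0,8,0,0,0,0,0,0,8,0,0,0,0,0,0,5,0,0,0,0,0,0,0,0,0,0,0]

```text
clock: 25.05
position: [0.5137, 0.0888, 0.0942]
ee_rot: [0.001, 0.989, 0.148, 0.001]
contact_force: [1.5, -1.4, 5.9]
width: 0.0248
```

```bash
python3 - <<'E'
from tgt import *
im,s=grab("wrist","w23"); print(s["position"],s["clock"],s["contact_force"],s["moment"],s["width"],s["qpos"])
T=Tq(s); print(np.degrees(np.arctan2(T[1,0],T[0,0])))
E
```

```text
[0.51369955 0.08883362 0.0941638 ] 25.05 [ 1.46074575 -1.40731207  5.89845929] [-0.59903063 -0.01879696  0.06867842] 0.024757003172448097 [ 3.88584940e-02  2.85481152e-01  1.79373755e+00 -1.73839984e-03
  1.05982158e+00  1.31316834e+00]
17.036148198350244
```

View pics/w23.png

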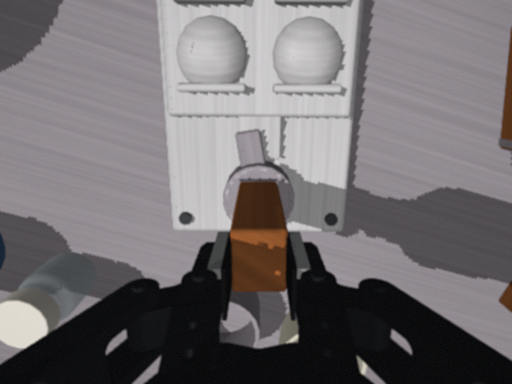

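Request:
drive_tool:
  targets: [0,0,4,0,0,0,0,0,0,4,0,0,0,0,0,0,0,0,0,0,0]

```text
clock: 25.48
position: [0.5137, 0.0887, 0.0941]
ee_rot: [0.001, 0.997, 0.079, 0.001]
contact_force: [0.3, -2.5, 5.1]
width: 0.024
```

```bash
python3 - <<'E'
from tgt import *
im,s=grab("wrist","w24"); print(s["position"],s["clock"],s["contact_force"],s["moment"],s["qpos"][5])
T=Tq(s); print(np.degrees(np.arctan2(T[1,0],T[0,0])))
cv2.imwrite("pics/c24.png",cv2.resize(im[90:250,150:370],None,fx=3.5,fy=3.5,interpolation=cv2.INTER_CUBIC))
E
```

```text
[0.51365322 0.08870946 0.09413898] 25.475 [ 0.3214883  -2.54404657  5.06734576] [-0.68103463 -0.04908535  0.04551363] 1.4525769706371177
9.058042323121201
```

View pics/c24.png

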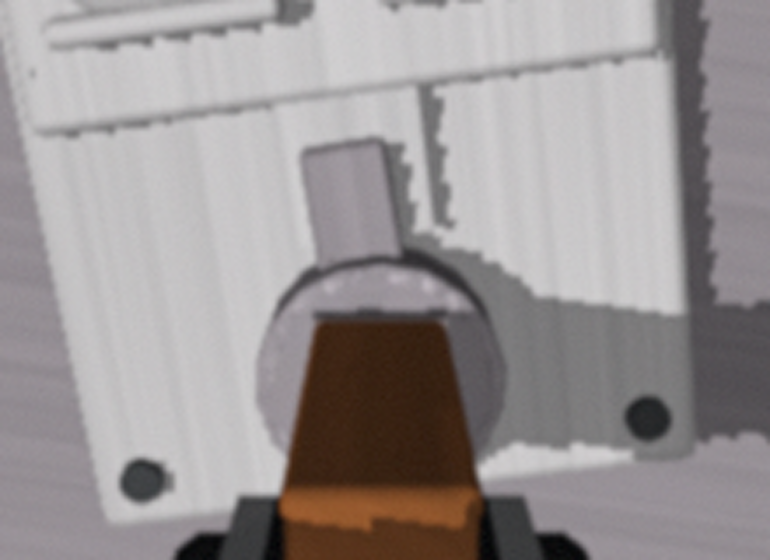

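Request:
drive_tool:
  targets: [0,0,2,0,0,0,0,0,0,0,0,0,0,0]

```text
clock: 25.78
position: [0.5137, 0.0887, 0.0941]
ee_rot: [0.001, 0.998, 0.062, 0.001]
contact_force: [0.2, -2.4, 5.6]
width: 0.0245
```

```bash
python3 - <<'E'
from tgt import *
s=get_state();print(s["contact_force"],s["moment"]); T=Tq(s); print(np.degrees(np.arctan2(T[1,0],T[0,0])))
E
```

```text
[ 0.19413052 -2.36579993  5.62797382] [-0.68885681  0.00891435  0.05162071]
7.070937813907447
```

Request:
drive_tool:
  targets: [0,0,2,0,0,0,0,0,0,0,0,0,0,0]

```text
clock: 26.02
position: [0.5136, 0.0886, 0.0941]
ee_rot: [0.001, 0.999, 0.045, 0.001]
contact_force: [-0.4, -3.1, 6.1]
width: 0.0242
```

```bash
python3 - <<'E'
from tgt import *
im,s=grab("wrist","w25"); print(s["position"],s["clock"],s["contact_force"],s["moment"],s["qpos"][5])
T=Tq(s); print(np.degrees(np.arctan2(T[1,0],T[0,0])))
cv2.imwrite("pics/c25.png",cv2.resize(im[90:250,150:370],None,fx=3.5,fy=3.5,interpolation=cv2.INTER_CUBIC))
E
```

```text
[0.51360629 0.08861525 0.09410229] 26.025 [-0.42748916 -3.05143353  6.11397256] [-0.66544131 -0.01240816  0.31802334] 1.5214510398824803
5.124047393286041
```

View pics/c25.png

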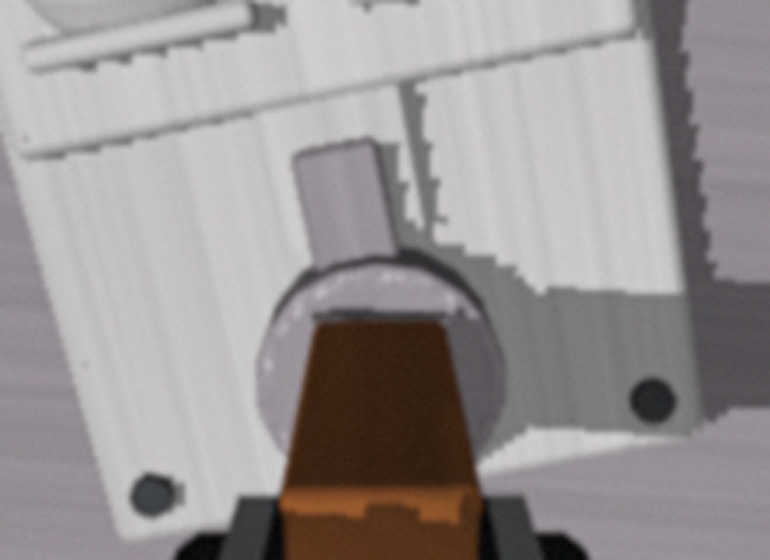

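The moment about z jumped from 0.05 to 0.32 N m and the nose lies along the mould, so the cam is at its stop. I'll add a degree, dwell, ease back within the play, and let go.

Request:
drive_tool:
  targets: [0,0,1,0,0,0,0,0,0,0,0,0,0,0,0,0,0,0,0,0,0]

```text
clock: 26.45
position: [0.5136, 0.0886, 0.0941]
ee_rot: [0.001, 0.999, 0.036, 0.001]
contact_force: [-0.3, -2.6, 6.1]
width: 0.0248
```

```bash
python3 - <<'E'
from tgt import *
s=get_state();print(s["contact_force"],s["moment"]); T=Tq(s); print(np.degrees(np.arctan2(T[1,0],T[0,0])))
E
```

```text
[-0.30778614 -2.60286761  6.09069587] [-0.66916752  0.02591501  0.48368786]
4.165888914419161
```

Request:
drive_tool:
  targets: [0,0,-2,0,0,0,0,0,0,-2,0,0,0,0,0,0,0,0,0,0,0,0,0,0,0,0,0,0.4,0,0,0,0,0,0,0.6,0,0,0,0,0,0,0.9,0,0,0,0,0,0,0.9,0,0,0,0,0,0,0.9,0,0,0,0,0,0,0.9]

```text
clock: 27.58
position: [0.5128, 0.0895, 0.0936]
ee_rot: [0.0, 0.998, 0.069, 0.0]
contact_force: [-0.4, -1.1, 0.4]
width: 0.0765
```

```bash
python3 - <<'E'
from tgt import *
im,s=grab("wrist","w26"); print(s["position"],s["clock"],s["contact_force"],s["moment"],s["width"])
E
```

```text
[0.51283506 0.08953556 0.09363952] 27.575 [-0.39662471 -1.11670712  0.41252108] [ 0.00676814  0.05818573 -0.03013681] 0.07647050841041969
```

View pics/w26.png

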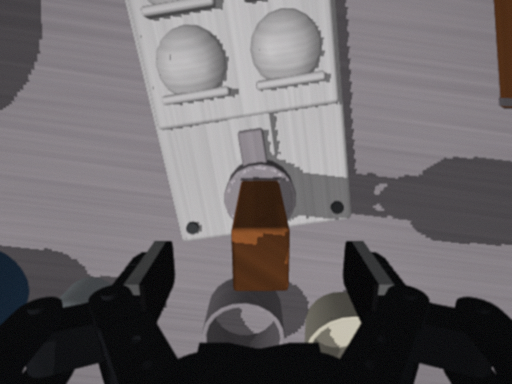

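Released, and the key is standing. I'll retract straight up and check the final state.

Request:
drive_tool:
  targets: [0,0,0,0,0,-15,0.9,0,0,0,0,0,-30,0.9,0,0,0,0,0,-40,0.9,0,0,0,0,0,-40,0.9,0,0,0,0,0,-20,0.9,0,0,0,40,0,0,0.9,0,0,0,0,0,0,0.9,0,0,0,0,0,0,0.9]

```text
clock: 28.62
position: [0.5517, 0.095, 0.2389]
ee_rot: [0.0, 0.998, 0.069, -0.0]
contact_force: [-0.3, -0.5, 0.6]
width: 0.0767
```

```bash
python3 - <<'E'
from tgt import *
im,s=grab("wrist","w27"); a,_=grab("side","s27"); print(s["position"],s["clock"],s["contact_force"])
cv2.imwrite("pics/c27.png",np.hstack([cv2.resize(a[110:210,190:310],None,fx=3.84,fy=3.84,interpolation=2)[:384],im[:, 90:420]]))
E
```

```text
[0.5517147  0.09495979 0.23892752] 28.625 [-0.2661995  -0.49402138  0.61808206]
```

View pics/c27.png

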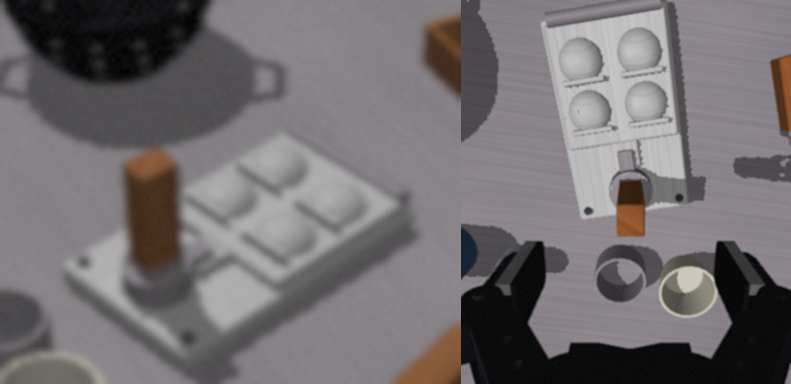

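The key stands upright in the slot, the nose lies along the mould over the tongue, and the bystanders look in place. Handing in.

```bash
python3 -c "
from rig import *
print(sign_off())"
```

```text
the job is handed in; nothing more can be done
None
```

The mould is locked. I stood the right-most key in the cam's slot, let go, and took it again from above by its upper handle. I then turned the cam clockwise to its stop and let go, handing in at about 29 s of the 58 s allowed.

**Last checks that agreed:**
- **Stop reached:** the twisting moment rose from 0.05 to 0.48 N m over the last degrees of the turn. The nose lies along the mould over the tongue.
- **Key standing:** after release it stands upright in the slot in both the side and wrist views, and the gripper is clear of everything with no contact force. The cam angle and blade depth were judged only from the pictures and forces, not read directly.
- **Bystanders:** none looks moved in the pictures; I did not measure their positions.

**What disagreed on the way:**
- **Key slipped in the grip:** it pitched about 5° during the lift. I raised the grip force, measured its angle again and corrected the tilt before inserting.
- **Slot position:** the two overhead wrist views differed by about 2 mm fore and aft. A close view just above the slot showed about 1.3 mm of sideways error, which I corrected, and the blade then went in without resistance.

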